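Lay the rail bracket down against the stop

TASK

Lay the upright L-shaped bracket down on the black assembly plate. With the fingertips only, tip it forward (away from the stop blocks) about its lower edge, hold back its rising foot so that the tall upright comes down gently and does not slam, then draw the lying bracket back until its lower end sits squarely against both stop blocks. Do not lift it, and leave the other things where they are.

Things in the scene. Friction and masses are not known exactly. Their poses are not given: they have to be found in the camera images.
- plate: fixed black assembly plate, x from -100 to 220 and y from -150 to 150 mm, its top 6 mm above the bench; carries the two stop blocks. Origin: at bench level, midway between the blocks, in the plane of their front faces; x points ahead, away from the robot, square to those faces; y left, z up
- stop (a point): point on the plate's top midway between the stop blocks, in the plane of their front faces (plate x 0, y 0, z 6 mm). The two steel blocks stand behind this plane, each 18 (x) by 25 (y) mm and 18 mm high above the plate, centred 49.5 mm left and right of it, with a free gap of 74 mm between them
- bracket: loose L bracket, 0.52 to 0.78 kg, standing on the plate ahead of the stop, square to it within 3 degrees. Upright: aluminium sheet 110 wide (y), 135 high, 6 thick (x -6 to 0 mm). Origin: middle of its front lower edge, about which it tips; x ahead (the way to tip it), y left, z up along the upright. A rail, 100 wide, juts 7 mm from the upright's back at z 103 to 129 mm
- foot_end (a point): middle of the upper rear edge of the bracket's thick steel foot (bracket x -76, y 0, z 15 mm). The foot, 50 wide and 15 mm thick, runs back from the upright's lower end (x -76 to -6 mm), at first through the gap between the stop blocks. It rises as the bracket tips and stands 76 mm high in the end
- balance (a point): the bracket's centre of mass (bracket x -26, y 0, z 34 mm). Past about 37 degrees of tilt it falls forward by itself unless the inner (upper) face of the foot is held back. When lying, a strong pull high on the foot can tip it back up; low down it slides
- heel_left (a point): point on the bracket's front lower edge 50 mm left of its middle (bracket x 0, y 50, z 0 mm), at first 18 to 34 mm ahead of the stop's front faces; when the job is done it lies against the front face of the left block, as the bracket's former underside looks back at the stop
- heel_right (a point): the same point 50 mm right of the middle (bracket x 0, y -50, z 0 mm), for the right stop block
- plate_top (a point): middle of the upper front edge of the bracket's upright (bracket x 0, y 0, z 135 mm)
- relay: bystander: small relay base, a stepped grey and black block 60 x 34 x 50 mm high, standing on the assembly plate to the left of the bracket; origin at the centre of its underside
- terminals: bystander: stepped terminal block 45 x 50 x 38 mm high on the assembly plate to the right of the bracket; origin at the centre of its underside
- contactor: bystander: stepped block 75 x 50 x 70 mm high on the bench, off the plate; origin at the centre of its underside
- bin: bystander: open red parts bin 120 x 90 x 45 mm high on the bench; origin at the centre of its underside
- screwdriver: bystander: screwdriver lying on the bench
- reel: bystander: empty wooden reel, ring of 90 mm diameter, 30 mm high, on the bench; origin at the centre of its underside
- cutters: bystander: hand cutters lying on the bench, about 145 mm long, 18 mm high

How it is judged:
By the outcome, as a careful person would: the job done as asked, in the order asked, and still so for the second after the job is handed in, with the robot touching nothing.
It also fails if it takes over 51 s, if anything falls off the work surface, if the arm or the gripper's body presses on something with over 40 N, if the wrist force passes 120 N, or if a joint passes its speed limit or range.

ROBOT

A 7-joint arm with a two-finger parallel gripper is mounted at the origin on the work surface. World frame = base frame: x ahead of the robot, y to its left, z up, the work surface at z = 0. Lengths are in m, angles in rad, forces in N, time in s.
With the tool pointing down it reaches from about 0.425 to 1.025 m from the base axis. Payload 9.4 kg.
Tool frame: the origin (TCP) lies on the centre line of the jaws, within the pads' length; the fingertips stand 19 mm ahead of it and the grasp point (between the pads) is the TCP; z points along the fingers, y is the direction in which the jaws open and shut (so a half turn about z gives the same grasp; the last joint's range is limited). The gripper opens to 85 mm and grips with 20 to 120 N. Pads are 22 mm wide; open, the fingers measure 114 mm over their backs; the gripper's body (76 mm by 85 mm) begins 54 mm behind the grasp point. The pads swing forward as they close: fully open they stand 13 mm farther back than shut.
Start: joints at [1.189, 0.599, -0.003, 1.599, 0.002, 0.943, -0.08], TCP at [0.218, -0.692, 0.25] pointing down, gripper open.
Joint ranges: [-2.57, 2.57], [-0.35, 1.97], [-1.29, 1.29], [0.11, 2.56], [-1.05, 4.19], [0.11, 1.86], [-2.63, 2.63]. Speed limits (rad/s): [2.22, 2.22, 3.01, 3.01, 3.14, 3.14, 3.14].

INTERFACE

Orientations are given as a unit quaternion [x, y, z, w].
In Python, from station import manip gives the robot as it stands. The module is installed in compiled form; this text tells all that it offers.
- The arm moves only by the tool arm_command, never from a script. Its argument "moves" is a list that holds one entry, the list of rows, each a list of 4 numbers: the shift along the world's x, y, z in m, then the turn about the world's z in rad. In form: [[[dx, dy, dz, twist], ...]]. A call has 1 to 10 rows; each row shifts and turns the pose as measured when the row begins; what a row does not reach is not made up. A row lasts 1/10 s, in which the tool goes at most 50 mm and 8.59 degrees, less where a joint would pass 70% of its speed; a pose out of reach is approached as far as the arm can. A call is refused whole if a number of a shift passes 0.05 or a number of a turn 0.15, either way. A call with a gripper value outside its range is refused whole. "gripper" is the finger opening in m, from 0 to 0.0854, set as the call begins (left out, the last holds). The fingers move at their own pace and stop on an object; "grip_force" is the grip in N (left out, the last holds). Time passes only in rows, so rows that do not move let the fingers close. It gives the time, the measured TCP pose, the force and the opening at its end, in the units of the state.
- manip.get_obs(): the state, without advancing time (a new reading comes with each control period).
- manip.grab_frame(name): name is "scene" or "top"; returns (picture, depth): 400x640x3 uint8, red, green, blue; 400x640 float32, m along the optical axis (not along the pixel's ray), 0 where there is no reading.
- manip.camera_params(name): a dict with "fx", "fy", "cx", "cy" (pixels), "D" ([k1, k2, p1, p2, k3] as OpenCV has them; the pictures are not rectified), "position" and "attitude" of the camera in the world. Camera axes: x right, y up, looking along -z (the intrinsics and any distortion apply to the point x, -y, -z); pixel columns grow to the right and rows downward; lengths in m; the calibration is good to about 2 mm. A picture is of the moment at which its call begins. camera_params takes no time and is no camera call.
- manip.hand_in(): hands the job in, once; it reports no verdict.
The state is a dict: "t": time; "q": joint angles; "joint_vel": joint speeds; "joint_efforts": joint torques, N m; "eef_pos": TCP position; "orientation": TCP orientation; "contact_force": force on the tool from outside, world axes, zero at the start; "torque": the same for the moment, N m; "gripper_width": finger opening in m.
Only numpy, scipy, OpenCV 4.12 (cv2) and the standard library are available. Lean on these libraries where they do the work, as an engineer would, in place of code of your own. Each camera call takes 0.05 s, during which the arm holds its last target.

## Working session

There is one attempt and no reset: what is moved stays moved. The work goes in short steps, Python scripts to look and compute and a tool call to move; the robot and the scene stay as the last step left them, time stands still between calls to the robot, and variables do not carry over. Pictures are saved under pics/ and viewed, and the job is handed in when it is done.

Besides the shell and the picture viewer there is one more tool, called after ">>>" as name([rows], argument=value, ...), one row to a line, values as JSON. arm_command: Moves the arm, as the interface text tells. Its arguments: {"type":"object","properties":{"moves":{"type":"array"},"gripper":{"type":"number"},"grip_force":{"type":"number"}},"required":["moves"]}

```bash
mkdir -p pics; python3 - <<'E'
from station import manip
import cv2,numpy as np
print(manip.get_obs())
for n in("scene","top"):
    p,d=manip.grab_frame(n); cv2.imwrite(f"pics/{n}0.png",p[:,:,::-1]); np.savez(f"pics/{n}0.npz",p=p,d=d)
    print(n,manip.camera_params(n),(d>0).mean())
E
```

```text
{'t': 0.0, 'q': array([ 1.18930085,  0.60016521, -0.00253809,  1.60013969,  0.00179513,
        0.94289856, -0.079771  ]), 'joint_vel': array([ 1.51277691e-03, -7.39085248e-04, -1.02017349e-03, -7.96858259e-05,
       -3.44097010e-05,  1.19655992e-04, -3.94295677e-05]), 'joint_efforts': array([ 1.69568711e-04, -7.76446939e+01,  1.56534769e+00, -2.58000845e+01,
        1.23847998e-02,  9.12886695e-03,  2.99902055e-06]), 'eef_pos': array([ 0.21742065, -0.69116014,  0.24938454]), 'orientation': array([ 9.88403500e-01,  1.51848198e-01, -1.93640020e-04, -7.80671617e-04]), 'contact_force': array([-0.15273578,  0.11564902,  0.1675411 ]), 'torque': array([-0.01799137, -0.02550751, -0.055253  ]), 'gripper_width': 0.08506715225339571}
scene {'fx': 434.2665112966677, 'fy': 434.2665112966677, 'cx': 322.3755012107209, 'cy': 196.4925388916969, 'D': array([0.00354825, 0.        , 0.        , 0.        , 0.        ]), 'position': array([1.45261228, 0.65536152, 0.85353013]), 'attitude': array([0.21483985, 0.42335236, 0.78997745, 0.38801063])} 0.995828125
top {'fx': 465.13538295578576, 'fy': 465.13538295578576, 'cx': 322.22033424537784, 'cy': 201.45405393762886, 'D': array([-0.05567859,  0.        ,  0.        ,  0.        ,  0.        ]), 'position': array([ 0.35744539, -0.00142784,  1.3449981 ]), 'attitude': array([ 0.05899785, -0.04779683, -0.70472075,  0.70541008])} 0.9960546875
```

View pics/scene0.png

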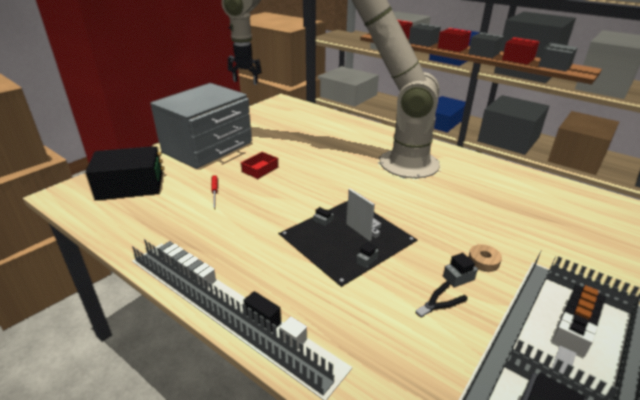

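View pics/top0.png

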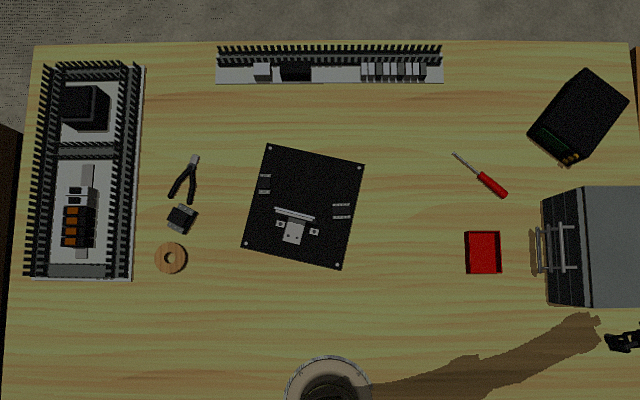

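The scene view shows the upright at about (360,215) on the black plate. In the top view the plate corners are near (267,145), (364,164), (341,270), (242,247), and the bracket is near (293,225). I'll zoom in and measure.

```bash
cat > h.py <<'E'
from station import manip
import cv2,numpy as np
from scipy.spatial.transform import Rotation as R
def cloud(n,d):
    c=manip.camera_params(n); K=np.array([[c['fx'],0,c['cx']],[0,c['fy'],c['cy']],[0,0,1]])
    v,u=np.mgrid[0:d.shape[0],0:d.shape[1]]
    uv=np.stack([u,v],-1).reshape(-1,1,2).astype(float)
    x=cv2.undistortPoints(uv,K,c['D']).reshape(d.shape+(2,))
    P=np.stack([x[...,0]*d,-x[...,1]*d,-d],-1)
    return R.from_quat(c['attitude']).apply(P.reshape(-1,3)).reshape(P.shape)+c['position']
def ray(n,uv,z):
    c=manip.camera_params(n); K=np.array([[c['fx'],0,c['cx']],[0,c['fy'],c['cy']],[0,0,1]])
    x=cv2.undistortPoints(np.array(uv,float).reshape(-1,1,2),K,c['D']).reshape(-1,2)
    r=R.from_quat(c['attitude']).apply(np.c_[x[:,0],-x[:,1],-np.ones(len(x))])
    return c['position']+r*((z-c['position'][2])/r[:,2])[:,None]
def project(n,P):
    c=manip.camera_params(n); K=np.array([[c['fx'],0,c['cx']],[0,c['fy'],c['cy']],[0,0,1]])
    q=R.from_quat(c['attitude']).inv().apply(np.atleast_2d(P)-c['position'])*[1,-1,-1]
    return cv2.projectPoints(q,np.zeros(3),np.zeros(3),K,c['D'])[0].reshape(-1,2)
E
python3 - <<'E'
from h import *
for n,(x0,x1,y0,y1) in dict(top=(225,385,130,280),scene=(270,430,180,290)).items():
    z=np.load(f"pics/{n}0.npz"); p=z['p'];d=z['d']
    cv2.imwrite(f"pics/{n}0z.png",cv2.resize(p[y0:y1,x0:x1,::-1],None,fx=5 if n=='scene' else 4,fy=5 if n=='scene' else 4,interpolation=cv2.INTER_CUBIC))
    C=cloud(n,d)
    if n=='top':
        g=p.max(2); m=((g<60)&(C[...,2]<0.03)).astype(np.uint8); m[:, :225]=0;m[:,385:]=0;m[:130]=0;m[280:]=0
        m=cv2.morphologyEx(m,cv2.MORPH_CLOSE,np.ones((25,25)));cs,_=cv2.findContours(m,0,2); c=max(cs,key=cv2.contourArea)
        r=cv2.minAreaRect(c); b=cv2.boxPoints(r);print(r,b.tolist())
        W=ray(n,b,.006);print(W, np.linalg.norm(np.diff(W,axis=0),axis=1))
        print(cv2.approxPolyDP(c,8,True).tolist())
    print(n,np.median(C[...,2][(C[...,2]<.03)&(C[...,2]>-.02)]))
E
```

```text
((302.4315490722656, 205.7015380859375), (103.42961883544922, 109.20393371582031), 13.055248260498047) [[239.7193603515625, 247.21029663085938], [264.38751220703125, 140.82901000976562], [365.14373779296875, 164.19277954101562], [340.4755859375, 270.5740661621094]]
[[ 0.42800991  0.25772956  0.006     ]
 [ 0.74439377  0.19299303  0.006     ]
 [ 0.67245744 -0.10617671  0.006     ]
 [ 0.36217252 -0.03239392  0.006     ]] [0.32293895 0.30769688 0.31893672]
[[[267, 143]], [[240, 246]], [[340, 270]], [[364, 164]]]
top -0.000646915156685246
scene 0.0008760837313297465
```

View pics/top0z.png

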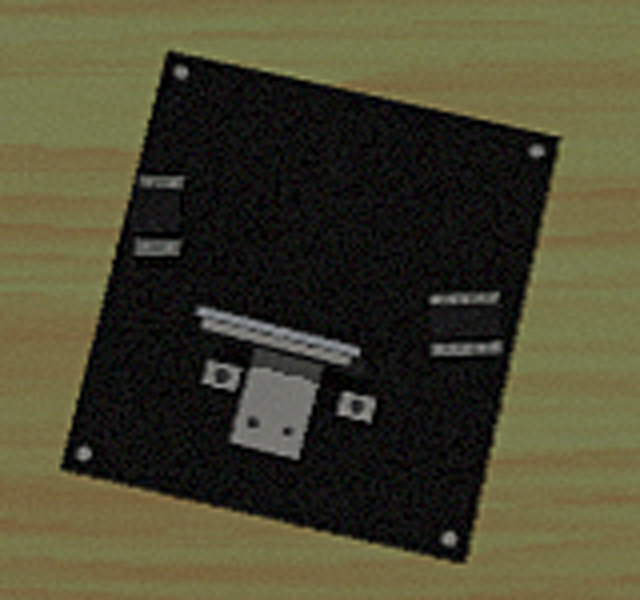

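View pics/scene0z.png

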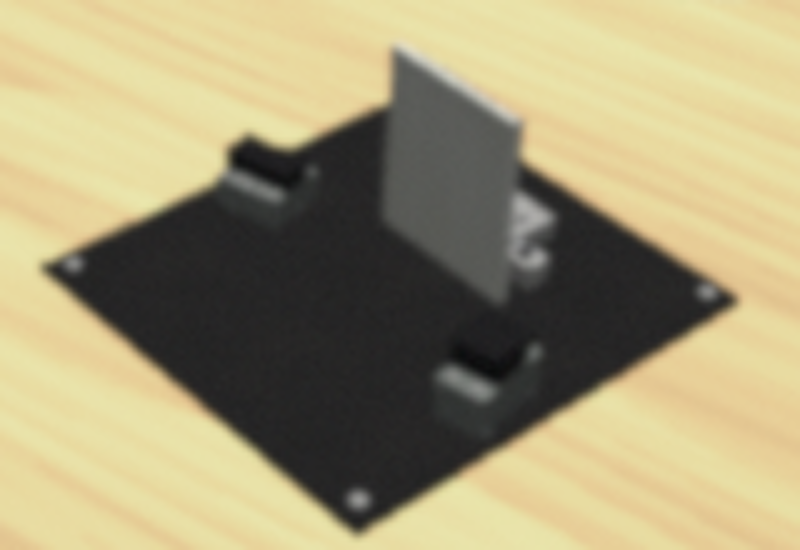

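```bash
python3 - <<'E'
from h import *
f=lambda L:np.array(L,float)/4+[225-.375,130-.375]
W=ray('top',f([(168,52),(560,138),(466,562),(62,468)]),.006)
print(W.round(4), [np.linalg.norm(W[i]-W[(i+1)%4]).round(4) for i in range(4)])
# plate frame fit: corners TL(220,150) TR(220,-150) BR(-100,-150) BL(-100,150)
M=np.array([(.22,.15),(.22,-.15),(-.1,-.15),(-.1,.15)])
def fit(A,B):
    a=A.mean(0);b=B.mean(0);H=(A-a).T@(B-b);th=np.arctan2(H[0,1]-H[1,0],H[0,0]+H[1,1]);c,s=np.cos(th),np.sin(th)
    Rr=np.array([[c,-s],[s,c]]);t=b-Rr@a;return th,t,B-(A@Rr.T+t)
th,t,res=fit(M,W[:,:2]);print('plate',np.degrees(th),t,res.round(4).tolist())
c,s=np.cos(th),np.sin(th);Rr=np.array([[c,-s],[s,c]])
pl=lambda P:(P[:,:2]-t)@Rr
print('stops top',(pl(ray('top',f([(221,375),(357,407)]),.024))*1e3).round(1))
print('upright front top corners',(pl(ray('top',f([(196,308),(360,347)]),.141))*1e3).round(1))
print('foot end corners', (pl(ray('top',f([(231,444),(300,460)]),.021))*1e3).round(1))
for n in('top','scene'):
    z=np.load(f"pics/{n}0.npz");C=cloud(n,z['d']);q=(C[...,:2]-t)@Rr;h=C[...,2]
    m=(h>.1)&(h<.16)&(q[...,0]>-.1)&(q[...,0]<.15)&(abs(q[...,1])<.1)
    print(n,'upright pts',m.sum(),(q[m].min(0)*1e3).round(1),(q[m].max(0)*1e3).round(1),h[m].max())
    if n=='scene':
        m=(h>.03)&(h<.13)&(q[...,0]>0)&(q[...,0]<.08)&(abs(q[...,1])<.05)
        A=np.c_[q[m][:,1],h[m],np.ones(m.sum())];sol=np.linalg.lstsq(A,q[m][:,0],rcond=None)[0];print('front plane x=a y+b z+c',sol, q[m].mean(0))
    for nm,(xa,xb,ya,yb) in dict(relay=(-.05,.2,.07,.15),term=(-.05,.2,-.15,-.07)).items():
        m=(h>.02)&(q[...,0]>xa)&(q[...,0]<xb)&(q[...,1]>ya)&(q[...,1]<yb)
        print(n,nm,m.sum(),(q[m].min(0)*1e3).round(1),(q[m].max(0)*1e3).round(1),h[m].max().round(3))
E
```

```text
[[ 0.7388  0.1862  0.006 ]
 [ 0.6727 -0.1047  0.006 ]
 [ 0.3634 -0.0342  0.006 ]
 [ 0.4297  0.2566  0.006 ]] [np.float64(0.2983), np.float64(0.3171), np.float64(0.2983), np.float64(0.3171)]
plate -12.827823107108356 [0.49265645 0.08928899] [[-0.0016, -0.0005], [-0.0012, 0.0012], [0.0016, 0.0005], [0.0012, -0.0011]]
stops top [[ -8.8  50.7]
 [ -9.4 -49.3]]
upright front top corners [[ 21.3  62.2]
 [ 20.1 -48.4]]
foot end corners [[-55.   32.4]
 [-55.  -18.1]]
top upright pts 261 [  6.1 -49. ] [23.  60.8] 0.14479468917372929
top relay 270 [60.3 97.2] [123.3 139.9] 0.064
top term 282 [  39.8 -141.1] [ 92.4 -84.4] 0.048
scene upright pts 360 [  6.8 -50.4] [26.2 66.2] 0.1445016997362586
front plane x=a y+b z+c [0.03543367 0.00111782 0.02083253] [0.02099847 0.00213012]
scene relay 305 [ 59.1 101.3] [126.  142.8] 0.06
scene term 210 [  37.  -137.5] [ 94.4 -80.4] 0.048
```

Plate frame: origin at world (0.4927, 0.0893), yaw -12.8°. The bracket's front edge is at plate x≈21, y≈7 mm, nearly square.

Plan:
1. Set the jaws along plate x.
2. Push high on the upright with the front finger.
3. Drop the fingers into the corner, so the front finger pushes the upright while the rear finger holds the foot.
4. Follow the foot round as it rises.

First I'll travel to the bracket.

>>> arm_command([
  [[0,0.048,0,0.1],[0,0.048,0,0.1],[0,0.048,0,0.1],[0,0.048,0,0.1],[0.022,0.044,0,0.1],[0.022,0.044,0,0.1],[0.022,0.044,0,0.1],[0.022,0.044,0,0.1],[0.022,0.044,0,0.1],[0.022,0.044,0,0.1]],
], gripper=0.047)

```text
t: 1.1
eef_pos: [0.3437, -0.2266, 0.2459]
orientation: [0.786, 0.618, -0.002, -0.0]
contact_force: [1.8, -0.7, -0.7]
gripper_width: 0.047
```

>>> arm_command([
  [[0.04,0.035,0,0.014],[0.04,0.04,0,0],[0.04,0.045,0,0],[0,0.05,0,0],[0,0.05,0,0],[0,0.05,0,0],[0,0.05,0,0],[0,0.05,0,0],[0,0.04,-0.01,0],[0,0,0,0]],
])

```text
t: 2.1
eef_pos: [0.4509, 0.1804, 0.2357]
orientation: [0.779, 0.627, 0.0, -0.001]
contact_force: [-0.2, -0.5, -0.0]
gripper_width: 0.0471
```

>>> arm_command([
  [[0.008,0.01,-0.045,-0.009],[0.008,0.01,-0.045,0],[0,0,-0.045,0],[0,0,-0.03,0],[0,0,-0.015,0],[0,0,-0.005,0],[0,0,0,0]],
])

```text
t: 2.8
eef_pos: [0.468, 0.2004, 0.0444]
orientation: [0.781, 0.624, 0.001, -0.0]
contact_force: [0.8, -0.5, 0.9]
gripper_width: 0.0468
```

```bash
python3 - <<'E'
from h import *
p,d=manip.grab_frame('scene');cv2.imwrite('pics/s1.png',cv2.resize(p[120:290,270:430,::-1],None,fx=4,fy=4,interpolation=2))
o=manip.get_obs();print(o['eef_pos'],o['contact_force'])
E
```

```text
[0.46818427 0.2003932  0.04491037] [-0.16138649  0.86504184 -0.06266854]
```

View pics/s1.png

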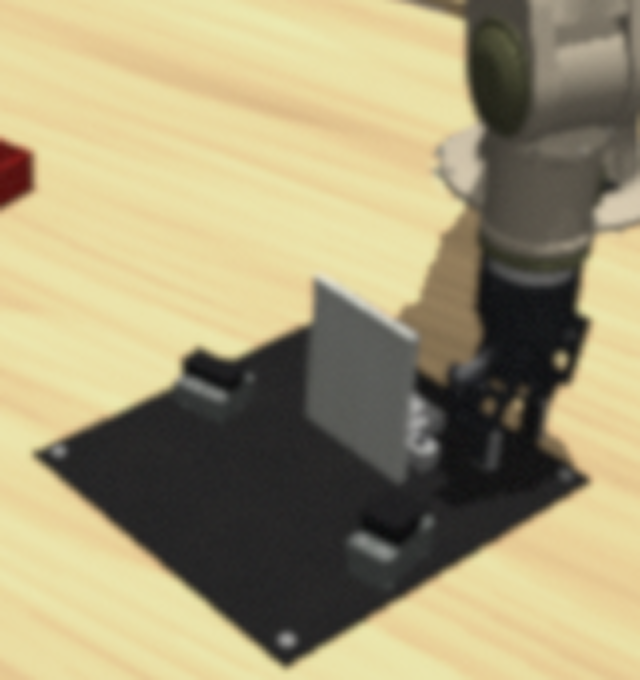

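The picture shows the gripper (Robotiq style) hovering over the free rear-left part of the plate, at about (500,430), clear of the bracket. I'll lower it gently to find the fingertip length.

>>> arm_command([
  [[0,0,-0.005,0],[0,0,-0.005,0],[0,0,-0.004,0],[0,0,-0.002,0]],
])

```text
t: 3.25
eef_pos: [0.4703, 0.2003, 0.0311]
orientation: [0.782, 0.623, 0.004, 0.001]
contact_force: [-0.4, 0.8, 0.1]
gripper_width: 0.0471
```

>>> arm_command([
  [[0,0,-0.002,0],[0,0,-0.002,0]],
])

```text
t: 3.45
eef_pos: [0.4705, 0.2003, 0.0271]
orientation: [0.782, 0.623, 0.005, 0.001]
contact_force: [0.4, 0.7, 0.1]
gripper_width: 0.0471
```

>>> arm_command([
  [[0,0,-0.002,0],[0,0,-0.002,0]],
])

```text
t: 3.65
eef_pos: [0.4706, 0.2004, 0.0229]
orientation: [0.782, 0.623, 0.005, 0.001]
contact_force: [-0.2, 0.3, 0.6]
gripper_width: 0.0467
```

>>> arm_command([
  [[0,0,-0.002,0],[0,0,-0.001,0]],
])

```text
t: 3.85
eef_pos: [0.4705, 0.2004, 0.0227]
orientation: [0.782, 0.624, 0.006, 0.002]
contact_force: [-2.4, -1.3, 19.9]
gripper_width: 0.047
```

>>> arm_command([
  [[0,0,-0.001,0],[0,0,-0.001,0]],
])

```text
t: 4.05
eef_pos: [0.4705, 0.2004, 0.0227]
orientation: [0.782, 0.624, 0.007, 0.002]
contact_force: [-1.8, -0.2, 18.4]
gripper_width: 0.047
```

>>> arm_command([
  [[0,0,-0.001,0],[0,0,-0.001,0]],
])

```text
t: 4.25
eef_pos: [0.4705, 0.2004, 0.0228]
orientation: [0.781, 0.624, 0.007, 0.003]
contact_force: [-2.8, -1.3, 19.3]
gripper_width: 0.0471
```

Contact came at TCP z=0.0228, so the fingertip height above the plate is H = z − 0.0229. Next I'll rise and move in behind the upright.

>>> arm_command([
  [[0,0,0.03,0],[0,0,0.04,0],[-0.004,-0.01,0.018,0],[-0.007,-0.02,0,0],[-0.007,-0.02,0,0],[-0.007,-0.02,0,0],[-0.005,-0.021,0,0],[0,0,0,0]],
])

```text
t: 5.05
eef_pos: [0.4359, 0.1035, 0.1112]
orientation: [0.781, 0.625, 0.006, 0.003]
contact_force: [0.3, 0.1, -0.3]
gripper_width: 0.0469
```

```bash
cat >> h.py <<'E'
th=np.radians(-12.83);c_,s_=np.cos(th),np.sin(th);Rp=np.array([[c_,-s_],[s_,c_]]);T0=np.array([.4927,.0893])
def st():
    o=manip.get_obs();p=(o['eef_pos'][:2]-T0)@Rp*1e3;q=o['orientation']
    print('t%.2f plate xy'%o['t'],p.round(1),'H %.1f'%((o['eef_pos'][2]-.0229)*1e3),'F plate',(o['contact_force'][:2]@Rp).round(1),o['contact_force'][2].round(1),'yaw',np.degrees(2*np.arctan2(q[1],q[0])).round(2)-77.17)
def pic(n,name,box=(225,385,130,280)):
    p,d=manip.grab_frame(n);x0,x1,y0,y1=box
    cv2.imwrite(f'pics/{name}.png',cv2.resize(p[y0:y1,x0:x1,::-1],None,fx=4,fy=4,interpolation=2));return p,d
def plate(C): return np.concatenate([((C[...,:2]-T0)@Rp)*1e3,(C[...,2:]-.006)*1e3],-1)
E
python3 - <<'E'
from h import *
st();pic('scene','s2',(270,430,150,290))
E
```

```text
t5.05 plate xy [-58.6   1.3] H 88.3 F plate [0.3 0.1] -0.3 yaw 0.12000000000000455
```

View pics/s2.png

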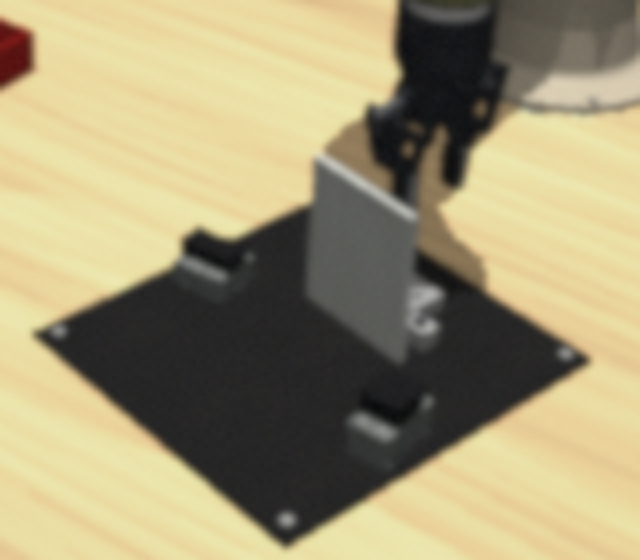

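The gripper sits behind the upright with its knuckle above the upright's top edge, at about (375,115). I'll shift to the bracket's centreline and advance.

>>> arm_command([
  [[0.007,0.001,0.004,0],[0.007,0.001,0.002,0],[0.005,0,0,0],[0.0039,-0.0009,0,0],[0.0039,-0.0009,0,0],[0,0,0,0]],
])

```text
t: 5.7
eef_pos: [0.467, 0.1077, 0.1167]
orientation: [0.78, 0.626, 0.007, 0.002]
contact_force: [0.4, -0.2, 0.3]
gripper_width: 0.0472
```

```bash
python3 - <<'E'
from h import *
st()
E
```

```text
t5.70 plate xy [-29.2  12.3] H 93.8 F plate [ 0.4 -0.1] 0.3 yaw 0.29999999999999716
```

>>> arm_command([
  [[0.0029,-0.0007,0,0],[0.0029,-0.0007,0,0]],
])

```text
t: 5.9
eef_pos: [0.4722, 0.1064, 0.1166]
orientation: [0.78, 0.626, 0.007, 0.002]
contact_force: [-1.2, 0.3, 1.4]
gripper_width: 0.0469
```

```bash
python3 - <<'E'
from h import *
st()
E
```

```text
t5.90 plate xy [-23.7  12.1] H 93.7 F plate [-1.2  0.1] 1.4 yaw 0.3499999999999943
```

>>> arm_command([
  [[-0.005,0.001,0,0],[-0.0011,-0.005,0,0],[0.0039,-0.0009,0,0],[0.0039,-0.0009,0,0],[0.0029,-0.0007,0,0]],
])

```text
t: 6.4
eef_pos: [0.4761, 0.0991, 0.1166]
orientation: [0.78, 0.626, 0.006, 0.001]
contact_force: [-1.0, 0.2, 0.6]
gripper_width: 0.0471
```

```bash
cat >> h.py <<'E'
def tilt():
    # tilt of upright from its front face seen by scene camera
    p,d=manip.grab_frame('scene');Q=plate(cloud('scene',d))
    m=(Q[...,0]>5)&(Q[...,0]<170)&(Q[...,1]>-46)&(Q[...,1]<58)&(Q[...,2]>8)&(Q[...,2]<150)&(p.min(2)>45)&(p.max(2)<200)
    X=Q[m]
    for _ in range(3):
        y=X[:,1]-7;A=np.c_[X[:,2],y,np.ones(len(X))]
        s=np.linalg.lstsq(A,X[:,0],rcond=None)[0];r=X[:,0]-A@s
        X=X[abs(r)<6]
    print('front face n=%d tilt %.1f deg yawslope %.3f x_at_plate %.1f'%(len(X),np.degrees(np.arctan(s[0])),s[1],s[2]))
    return p
E
python3 - <<'E'
from h import *
st();tilt();st()
E
```

```text
t6.40 plate xy [-18.4   5.8] H 93.7 F plate [-1. -0.] 0.6 yaw 0.37999999999999545
front face n=774 tilt 4.5 deg yawslope 0.033 x_at_plate 21.5
t6.45 plate xy [-17.8   5.9] H 93.7 F plate [0.  0.1] 1.3 yaw 0.35999999999999943
```

>>> arm_command([
  [[0.0049,-0.0011,0,0],[0.0049,-0.0011,0,0],[0.0049,-0.0011,-0.001,0],[0.0049,-0.0011,-0.001,0],[0.0039,-0.0009,-0.001,0],[0,0,0,0]],
], gripper=0.054)

```text
t: 7.05
eef_pos: [0.5031, 0.0927, 0.1131]
orientation: [0.78, 0.626, 0.006, 0.002]
contact_force: [-0.7, -1.0, 0.6]
gripper_width: 0.0543
```

```bash
python3 - <<'E'
from h import *
st();tilt();st()
E
```

```text
t7.05 plate xy [9.4 5.6] H 90.2 F plate [-0.5 -1.1] 0.6 yaw 0.28999999999999204
front face n=393 tilt 20.8 deg yawslope 0.031 x_at_plate 22.1
t7.10 plate xy [9.1 5.6] H 90.3 F plate [-0.4 -0.4] 1.3 yaw 0.28999999999999204
```

>>> arm_command([
  [[0.0039,-0.0009,0,0],[0.0039,-0.0009,-0.001,0],[0.0029,-0.0007,-0.001,0],[0.002,-0.0005,0,0],[0,0,0,0]],
])

```text
t: 7.6
eef_pos: [0.5164, 0.0898, 0.111]
orientation: [0.78, 0.626, 0.006, 0.002]
contact_force: [-0.4, 0.2, 0.9]
gripper_width: 0.0538
```

```bash
python3 - <<'E'
from h import *
st();p=tilt();st();cv2.imwrite('pics/s3.png',cv2.resize(p[150:290,270:430,::-1],None,fx=4,fy=4,interpolation=2))
E
```

```text
t7.60 plate xy [23.   5.8] H 88.1 F plate [-0.5  0.1] 0.9 yaw 0.3299999999999983
front face n=231 tilt 24.5 deg yawslope -0.007 x_at_plate 24.8
t7.65 plate xy [22.9  5.7] H 88.1 F plate [-0.5  0.1] 0.7 yaw 0.3299999999999983
```

View pics/s3.png

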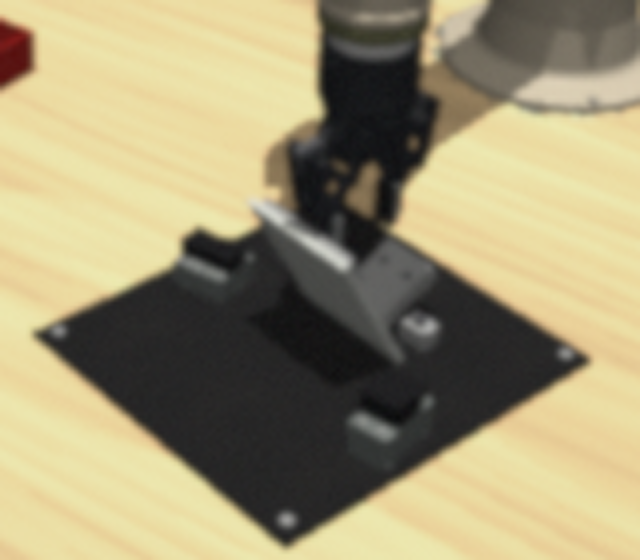

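The bracket is leaning about 29° on the front finger (upright's top edge around (310,235)), with the foot rising at (400,270). Next I'll slide down the upright into the corner so the rear finger comes over the foot.

>>> arm_command([
  [[-0.0008,0.0002,-0.003,0],[0,0,-0.003,0],[-0.0024,0.0005,-0.004,0],[-0.0024,0.0005,-0.004,0],[-0.0024,0.0005,-0.004,0],[0,0,0,0]],
])

```text
t: 8.25
eef_pos: [0.5072, 0.092, 0.0914]
orientation: [0.78, 0.626, 0.006, 0.001]
contact_force: [-0.1, -0.7, 0.4]
gripper_width: 0.0539
```

```bash
cat >> h.py <<'E'
def fit_foot():
    # foot inner face: bright pts behind, seen by top and scene; print profile fit in plate x-z
    for n in('top','scene'):
        p,d=manip.grab_frame(n);Q=plate(cloud(n,d))
        m=(Q[...,1]>-15)&(Q[...,1]<28)&(Q[...,0]>-75)&(Q[...,0]<45)&(Q[...,2]>22)&(Q[...,2]<100)&(p.min(2)>70)
        X=Q[m]
        if len(X)<8: print(n,'few',len(X));continue
        s=np.polyfit(X[:,0],X[:,2],1)
        print(n,len(X),'foot slope deg %.1f'%np.degrees(np.arctan(-s[0])),'x',X[:,0].min().round(),X[:,0].max().round(),'z',X[:,2].min().round(),X[:,2].max().round())
E
python3 - <<'E'
from h import *
st();p=tilt();fit_foot();st();cv2.imwrite('pics/s4.png',cv2.resize(p[150:290,270:430,::-1],None,fx=4,fy=4,interpolation=2))
E
```

```text
t8.25 plate xy [13.5  5.8] H 68.5 F plate [ 0.  -0.7] 0.4 yaw 0.37000000000000455
front face n=256 tilt 24.6 deg yawslope -0.003 x_at_plate 24.1
top few 0
scene 185 foot slope deg 11.5 x -41.0 44.0 z 22.0 100.0
t8.40 plate xy [14.2  6. ] H 69.1 F plate [-0.4  0.1] 0.3 yaw 0.3499999999999943
```

View pics/s4.png

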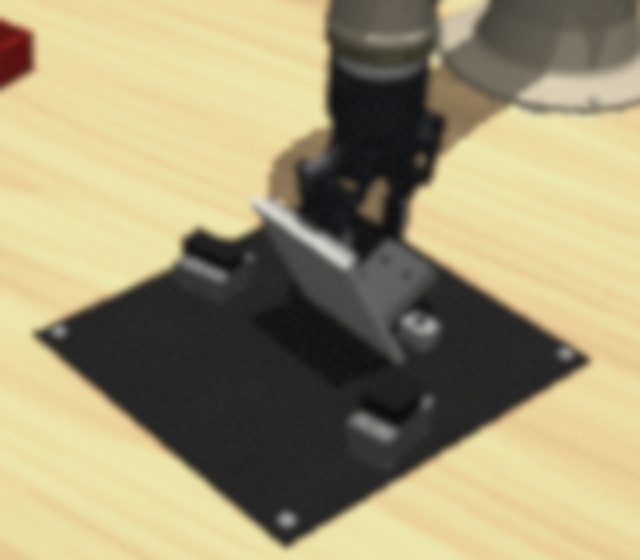

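>>> arm_command([
  [[-0.0016,0.0004,-0.0037,0],[-0.0018,0.0004,-0.0037,0],[-0.0018,0.0004,-0.0037,0],[-0.0016,0.0004,-0.0035,0],[0,0,0,0]],
])

```text
t: 8.9
eef_pos: [0.5008, 0.0936, 0.0764]
orientation: [0.78, 0.626, 0.007, 0.002]
contact_force: [-0.3, -0.7, 0.4]
gripper_width: 0.0543
```

```bash
python3 - <<'E'
from h import *
st();p=tilt();st();cv2.imwrite('pics/s5.png',cv2.resize(p[170:270,300:420,::-1],None,fx=6,fy=6,interpolation=2))
E
```

```text
t8.90 plate xy [7. 6.] H 53.5 F plate [-0.1 -0.8] 0.4 yaw 0.3199999999999932
front face n=231 tilt 24.9 deg yawslope -0.008 x_at_plate 24.5
t8.95 plate xy [7.1 6.1] H 53.6 F plate [-0.1  0.7] -0.1 yaw 0.3299999999999983
```

View pics/s5.png

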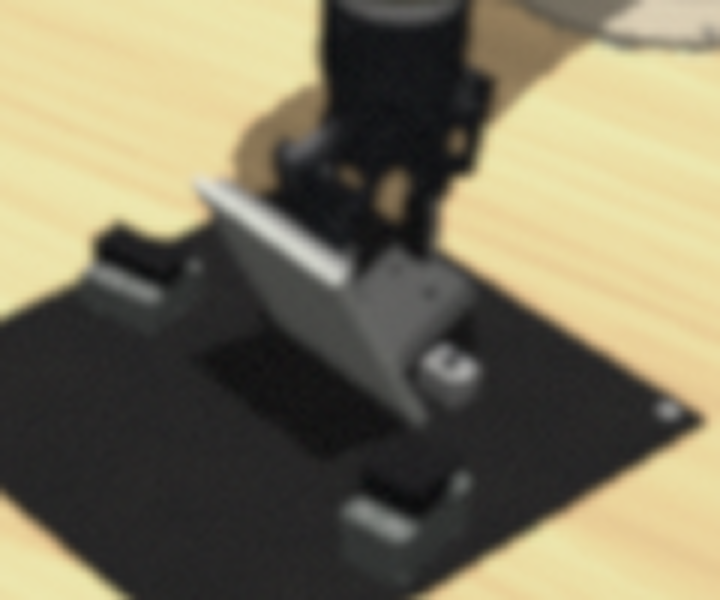

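```bash
cat >> h.py <<'E'
def rayy(n,uv,y):
    # intersect pixel ray with plate plane y (mm); returns plate x,z
    a=plate(ray(n,[uv],.006))[0];b=plate(ray(n,[uv],.2))[0]
    k=(y-a[1])/(b[1]-a[1]);P=a+k*(b-a);return P[[0,2]]
E
python3 - <<'E'
from h import *
lo=rayy('scene',(420/6+300-.4,422/6+170-.4),-48);hi=rayy('scene',(347/6+300-.4,282/6+170-.4),-48);h2=rayy('scene',(358/6+300-.4,275/6+170-.4),-48)
print(lo,hi,h2,np.degrees(np.arctan2(*(hi-lo))),np.linalg.norm(hi-lo))
lo=rayy('scene',(420/6+300-.4,422/6+170-.4),-50);hi=rayy('scene',(347/6+300-.4,282/6+170-.4),-46)
print(np.degrees(np.arctan2(*(hi-lo))),np.linalg.norm(hi-lo))
E
```

```text
[-100.72417602 -129.69889589] [-30.63474034   4.88591985] [-38.94802869   5.86460422] 27.509717845951144 151.74189145686398
28.14703755471314 157.7123562262641
```

```bash
python3 - <<'E'
from h import *
for y in(60,62,64):
    lo=rayy('scene',(420/6+300-.4,422/6+170-.4),y);hi=rayy('scene',(347/6+300-.4,282/6+170-.4),y)
    print(lo,hi,np.degrees(np.arctan2(*(hi-lo))),np.linalg.norm(hi-lo))
E
```

```text
[20.27768082  0.1037746 ] [ 81.05732757 116.81205568] 27.509717845951176 131.58642913039392
[22.51845594  2.50752776] [ 83.1256992 118.8847619] 27.509717845951183 131.2131798280519
[24.75923107  4.91128091] [ 85.19407082 120.95746812] 27.50971784595118 130.83993052570983
```

Corner rays give a tilt of about 27.5–28.5°, with the pivot edge at plate x≈22. The rear finger is a few mm above the foot near its end, so I can go through the balance point.

>>> arm_command([
  [[0.0029,-0.0007,-0.0008,0],[0.0029,-0.0007,0,0],[0.0029,-0.0007,0,0],[0.002,-0.0005,0,0],[0,0,0,0]],
])

```text
t: 9.45
eef_pos: [0.5134, 0.0907, 0.0759]
orientation: [0.78, 0.626, 0.008, 0.002]
contact_force: [-0.4, 0.5, -0.1]
gripper_width: 0.0541
```

```bash
python3 - <<'E'
from h import *
st();p,_=pic('scene','s6');st();cv2.imwrite('pics/s6.png',cv2.resize(p[170:270,300:420,::-1],None,fx=6,fy=6,interpolation=2))
E
```

```text
t9.45 plate xy [19.8  5.9] H 53.0 F plate [-0.5  0.4] -0.1 yaw 0.29999999999999716
t9.50 plate xy [19.7  5.9] H 53.0 F plate [0.1 0.7] 0.0 yaw 0.29999999999999716
```

View pics/s6.png

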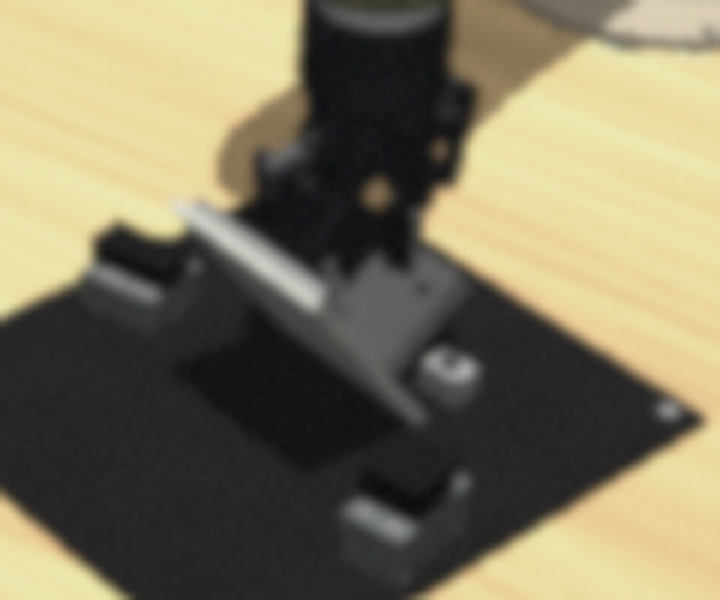

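The tilt is now about 38°: the upright has its top edge at (250,255), the pivot corner has not moved from (420,418), and the rear finger is over the foot. Continuing.

>>> arm_command([
  [[0.0025,-0.0006,0,0],[0.0025,-0.0006,0,0],[0.002,-0.0005,0,0],[0,0,0,0]],
])

```text
t: 9.9
eef_pos: [0.5212, 0.0888, 0.0761]
orientation: [0.78, 0.626, 0.008, 0.002]
contact_force: [0.9, -0.0, -0.1]
gripper_width: 0.0539
```

```bash
python3 - <<'E'
from h import *
st();p,_=pic('scene','s7');st();cv2.imwrite('pics/s7.png',cv2.resize(p[170:270,300:420,::-1],None,fx=6,fy=6,interpolation=2))
E
```

```text
t9.90 plate xy [27.9  5.8] H 53.2 F plate [0.9 0.2] -0.1 yaw 0.28999999999999204
t9.95 plate xy [27.7  5.8] H 53.2 F plate [1.2 0.3] 0.6 yaw 0.28999999999999204
```

View pics/s7.png

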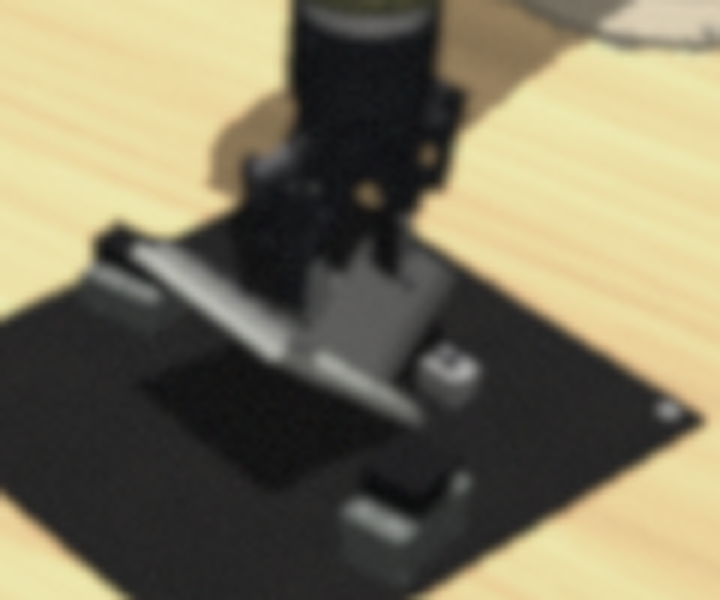

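The bracket is now at about 46–48°, past its balance. The rear finger is holding the foot, with about 1 N backward on the foot. Next I'll move up the foot while letting it rise slowly.

>>> arm_command([
  [[0.0012,-0.0003,0.0024,0],[0.0014,-0.0003,0.0024,0],[0.0014,-0.0003,0.0024,0],[0.0014,-0.0003,0.002,0],[0,0,0,0]],
])

```text
t: 10.45
eef_pos: [0.5274, 0.0875, 0.0864]
orientation: [0.78, 0.626, 0.008, 0.002]
contact_force: [1.3, -0.6, -0.9]
gripper_width: 0.0542
```

```bash
python3 - <<'E'
from h import *
st();p,_=pic('scene','s8');st();cv2.imwrite('pics/s8.png',cv2.resize(p[170:270,300:420,::-1],None,fx=6,fy=6,interpolation=2))
E
```

```text
t10.45 plate xy [34.2  6. ] H 63.5 F plate [ 1.4 -0.3] -0.9 yaw 0.28999999999999204
t10.50 plate xy [34.1  6. ] H 63.4 F plate [1.7 0.9] 0.4 yaw 0.28999999999999204
```

View pics/s8.png

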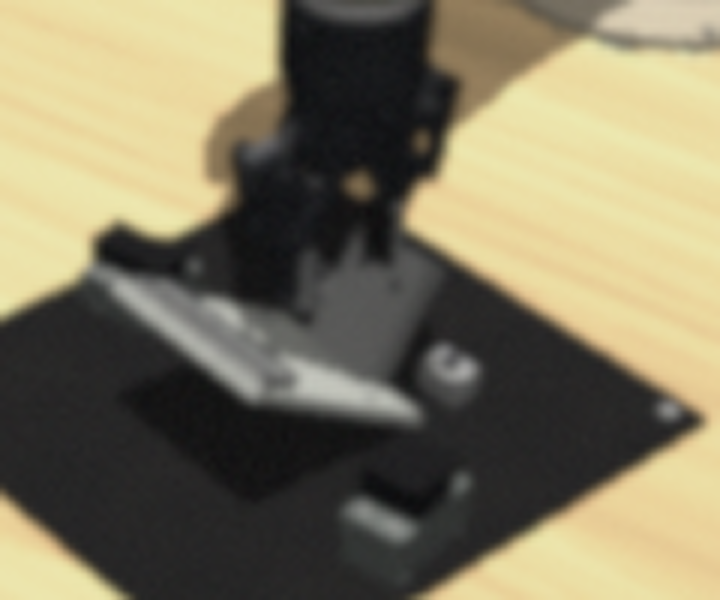

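The tilt is about 57°, held by the rear finger near the foot's end at (375,260), with the pivot unmoved. Continuing along the arc.

>>> arm_command([
  [[0.0018,-0.0004,0.0005,0],[0.0018,-0.0004,0.0005,0],[0.0018,-0.0004,0.0005,0],[0.0018,-0.0004,0.0004,0],[0.0018,-0.0004,0.0004,0],[0.0018,-0.0004,0.0003,0],[0,0,0,0]],
])

```text
t: 11.2
eef_pos: [0.5391, 0.0847, 0.0893]
orientation: [0.78, 0.626, 0.008, 0.003]
contact_force: [1.0, -0.8, 1.7]
gripper_width: 0.0535
```

```bash
python3 - <<'E'
from h import *
st();p,_=pic('scene','s9');st();cv2.imwrite('pics/s9.png',cv2.resize(p[170:270,300:420,::-1],None,fx=6,fy=6,interpolation=2))
E
```

```text
t11.20 plate xy [46.3  5.8] H 66.4 F plate [ 1.1 -0.6] 1.7 yaw 0.28000000000000114
t11.25 plate xy [46.1  5.8] H 66.3 F plate [ 1.8 -0.8] 1.6 yaw 0.28999999999999204
```

View pics/s9.png

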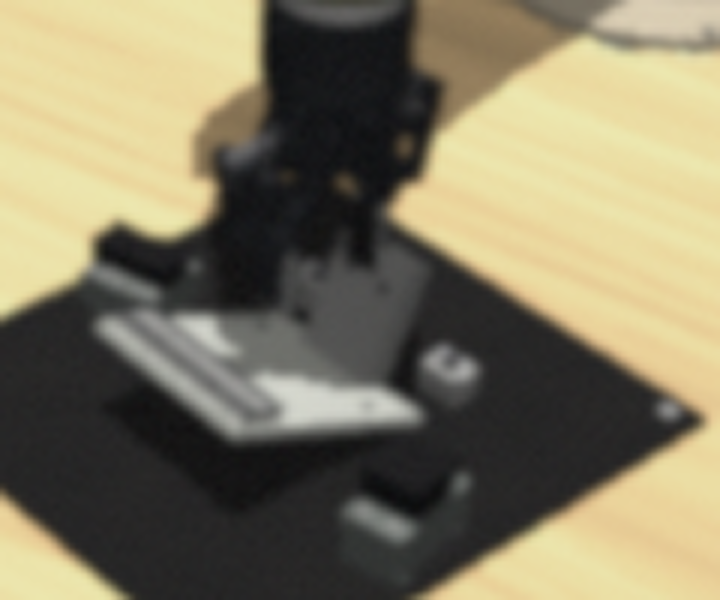

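The tilt is about 67°, still with no slip of the heel at (420,415).

>>> arm_command([
  [[0.0017,-0.0004,0.0002,0],[0.0017,-0.0004,0.0002,0],[0.0017,-0.0004,0.0002,0],[0.0017,-0.0004,0.0002,0],[0.0017,-0.0004,0.0002,0],[0.0015,-0.0003,0,0],[0,0,0,0]],
])

```text
t: 11.95
eef_pos: [0.5503, 0.082, 0.0905]
orientation: [0.78, 0.626, 0.008, 0.003]
contact_force: [1.7, -1.1, 2.8]
gripper_width: 0.0541
```

```bash
python3 - <<'E'
from h import *
st();p,_=pic('scene','s10');st();cv2.imwrite('pics/s10.png',cv2.resize(p[170:270,300:420,::-1],None,fx=6,fy=6,interpolation=2))
E
```

```text
t11.95 plate xy [57.8  5.6] H 67.6 F plate [ 1.8 -0.7] 2.8 yaw 0.269999999999996
t12.00 plate xy [57.7  5.6] H 67.6 F plate [ 2.2 -0.2] 1.9 yaw 0.269999999999996
```

View pics/s10.png

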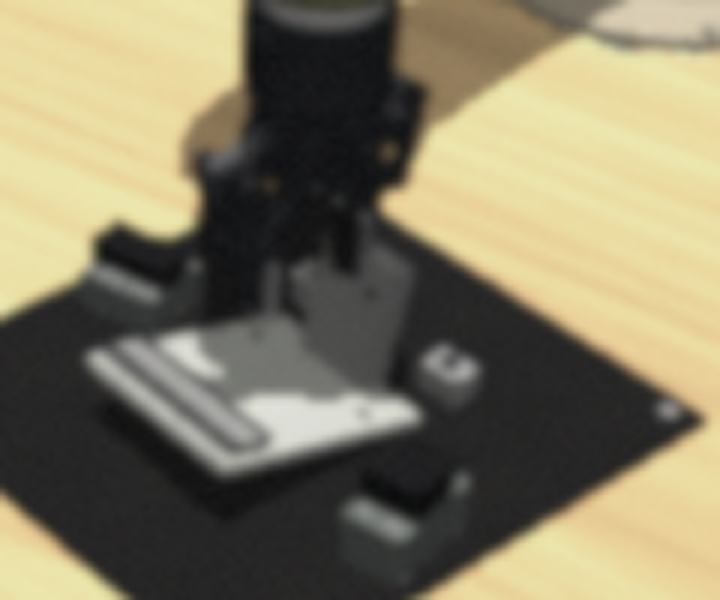

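About 76–77°. I'll take the last part more slowly.

>>> arm_command([
  [[0.0014,-0.0003,0,0],[0.0014,-0.0003,0,0],[0.0014,-0.0003,0,0],[0.0014,-0.0003,0,0],[0.0014,-0.0003,0,0],[0.0014,-0.0003,0,0],[0.0014,-0.0003,-0.0003,0],[0.001,-0.0002,-0.0003,0]],
])

```text
t: 12.8
eef_pos: [0.5623, 0.0789, 0.09]
orientation: [0.78, 0.625, 0.008, 0.003]
contact_force: [3.4, -3.5, 5.2]
gripper_width: 0.054
```

```bash
python3 - <<'E'
from h import *
st();p,_=pic('scene','s11');st();cv2.imwrite('pics/s11.png',cv2.resize(p[170:270,300:420,::-1],None,fx=6,fy=6,interpolation=2))
E
```

```text
t12.80 plate xy [70.2  5.3] H 67.1 F plate [ 4.1 -2.6] 5.2 yaw 0.2600000000000051
t12.85 plate xy [70.4  5.4] H 67.1 F plate [ 3.8 -1.8] 4.0 yaw 0.2600000000000051
```

View pics/s11.png

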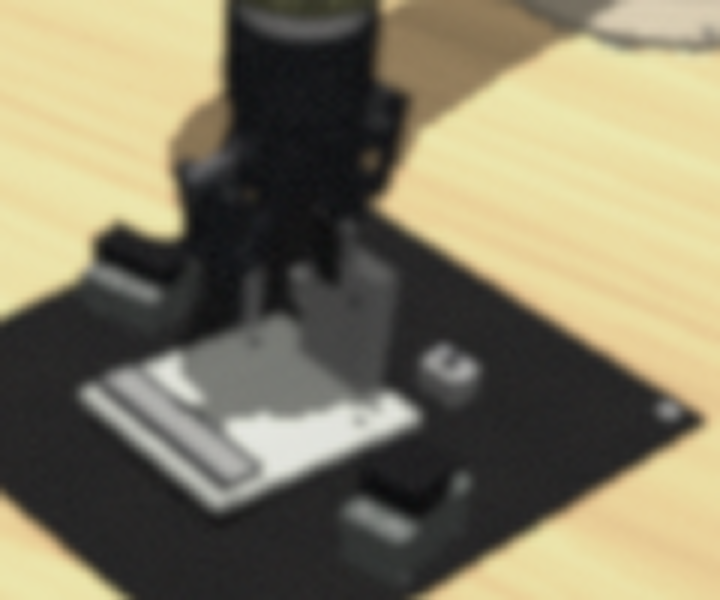

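>>> arm_command([
  [[0.001,-0.0002,0,0],[0.001,-0.0002,0,0],[0.001,-0.0002,0,0],[0.001,-0.0002,0,0],[0.001,-0.0002,0,0],[0.001,-0.0002,0,0],[0.002,-0.0005,0,0],[0,0,0,0]],
])

```text
t: 13.65
eef_pos: [0.5695, 0.0775, 0.089]
orientation: [0.78, 0.626, 0.007, 0.002]
contact_force: [0.5, 0.3, -1.0]
gripper_width: 0.0542
```

```bash
python3 - <<'E'
from h import *
st();p,_=pic('scene','s12');st();cv2.imwrite('pics/s12.png',cv2.resize(p[170:270,300:420,::-1],None,fx=6,fy=6,interpolation=2))
E
```

```text
t13.65 plate xy [77.5  5.6] H 66.1 F plate [0.4 0.4] -1.0 yaw 0.28999999999999204
t13.70 plate xy [77.2  5.6] H 66.1 F plate [ 0.3 -0.5] -1.2 yaw 0.29999999999999716
```

View pics/s12.png

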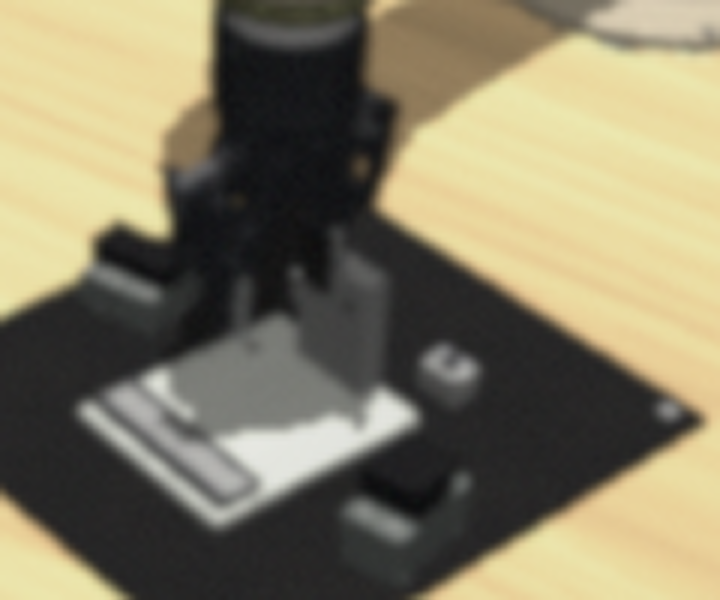

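The bracket is lying flat and the force has gone to zero. Before lowering for the pull, I'll check the gripper's profile (knuckle bulge against height) in the depth image, so that only the fingertip touches the foot.

```bash
python3 - <<'E'
from h import *
p,d=manip.grab_frame('scene');Q=plate(cloud('scene',d))
o=manip.get_obs();t=(o['eef_pos'][:2]-T0)@Rp*1e3;H=(o['eef_pos'][2]-.0229)*1e3
G=Q-[t[0],t[1],H]
for h in range(0,110,6):
    m=(G[...,2]>=h)&(G[...,2]<h+6)&(abs(G[...,1])<45)&(abs(G[...,0])<75)&(p.max(2)<75)
    if m.sum(): x=G[m];print(h,m.sum(),'x',x[:,0].min().round(),x[:,0].max().round(),'y',x[:,1].min().round(),x[:,1].max().round())
m=(Q[...,2]>3)&(Q[...,2]<16)&(Q[...,0]>10)&(Q[...,0]<175)&(Q[...,1]>-70)&(Q[...,1]<75)&(p.min(2)>60);x=Q[m];print('lying',x.min(0).round(1),x.max(0).round(1))
m=(Q[...,2]>60)&(Q[...,2]<90)&(Q[...,0]<45)&(Q[...,0]>5)&(abs(Q[...,1]-7)<30)&(p.max(2)>75);x=Q[m];print('foot top',len(x),x.min(0).round(1),x.max(0).round(1))
E
```

```text
0 21 x -54.0 33.0 y -7.0 27.0
6 22 x -57.0 38.0 y -8.0 29.0
12 24 x -32.0 40.0 y -10.0 14.0
18 25 x -41.0 41.0 y -11.0 15.0
24 29 x -45.0 40.0 y -12.0 15.0
30 19 x -32.0 43.0 y -7.0 14.0
36 19 x -40.0 39.0 y -11.0 13.0
42 21 x -53.0 41.0 y -11.0 14.0
48 34 x -46.0 56.0 y -11.0 17.0
54 50 x -63.0 58.0 y -12.0 15.0
60 35 x -62.0 59.0 y -9.0 16.0
66 54 x -58.0 60.0 y -12.0 20.0
72 53 x -58.0 61.0 y -13.0 19.0
78 55 x -62.0 63.0 y -12.0 21.0
84 48 x -61.0 64.0 y -5.0 19.0
90 58 x -66.0 65.0 y -6.0 22.0
96 66 x -66.0 66.0 y -6.0 21.0
102 70 x -62.0 66.0 y -6.0 23.0
108 27 x -13.0 61.0 y -7.0 22.0
lying [ 16.3 -59.4   3. ] [160.4  63.7  16. ]
foot top 23 [23.4  7.5 72.3] [39.4 30.  78.8]
```

The finger is flat for about 46 mm above its tip, and the knuckle bulges above that. At H≈36 the knuckle passes over the 76 mm foot and only the fingertip pulls, still low enough for the bracket to slide. I'll ease forward and go down.

>>> arm_command([
  [[0.003,-0.0007,0,0],[0.001,0,-0.006,0],[0,0,-0.008,0],[0,0,-0.008,0],[0,0,-0.005,0],[0,0,-0.001,0],[0,0,0,0]],
])

```text
t: 14.45
eef_pos: [0.573, 0.0773, 0.0586]
orientation: [0.78, 0.626, 0.007, 0.002]
contact_force: [-1.5, -1.3, 12.3]
gripper_width: 0.0542
```

```bash
python3 - <<'E'
from h import *
st();p,_=pic('scene','s13');st();cv2.imwrite('pics/s13.png',cv2.resize(p[170:270,300:420,::-1],None,fx=6,fy=6,interpolation=2))
E
```

```text
t14.45 plate xy [80.9  6.2] H 35.7 F plate [-1.2 -1.6] 12.3 yaw 0.3499999999999943
t14.50 plate xy [80.9  6.1] H 35.8 F plate [-0.4 -0.3] 10.1 yaw 0.3499999999999943
```

View pics/s13.png

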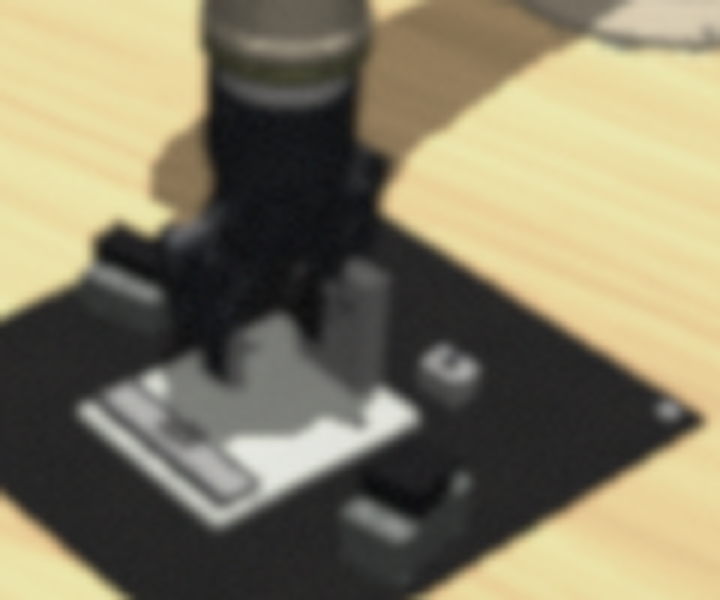

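The vertical force reads 10 N, so the knuckle is just resting on the foot's top. I'll raise it until it is free.

>>> arm_command([
  [[0,0,0.003,0],[0,0,0.002,0],[0,0,0,0]],
])

```text
t: 14.8
eef_pos: [0.5728, 0.0775, 0.0637]
orientation: [0.78, 0.626, 0.007, 0.002]
contact_force: [-0.1, -0.4, -0.2]
gripper_width: 0.0542
```

```bash
python3 - <<'E'
from h import *
st()
E
```

```text
t14.80 plate xy [80.7  6.3] H 40.8 F plate [ 0.  -0.4] -0.2 yaw 0.37000000000000455
```

>>> arm_command([
  [[-0.002,0.0005,0,0],[-0.002,0.0005,0,0],[-0.002,0.0005,0,0],[-0.0018,0.0004,0,0],[-0.0018,0.0004,0,0],[-0.0018,0.0004,0,0],[0,0,0,0]],
])

```text
t: 15.5
eef_pos: [0.5642, 0.0797, 0.0649]
orientation: [0.78, 0.626, 0.009, 0.004]
contact_force: [4.6, -1.4, 0.8]
gripper_width: 0.0541
```

```bash
python3 - <<'E'
from h import *
st();p,_=pic('scene','s14');st();cv2.imwrite('pics/s14.png',cv2.resize(p[170:270,300:420,::-1],None,fx=6,fy=6,interpolation=2))
E
```

```text
t15.50 plate xy [71.9  6.6] H 42.0 F plate [ 4.8 -0.4] 0.8 yaw 0.28000000000000114
t15.55 plate xy [72.   6.6] H 41.9 F plate [ 3.5 -1.2] 3.0 yaw 0.269999999999996
```

View pics/s14.png

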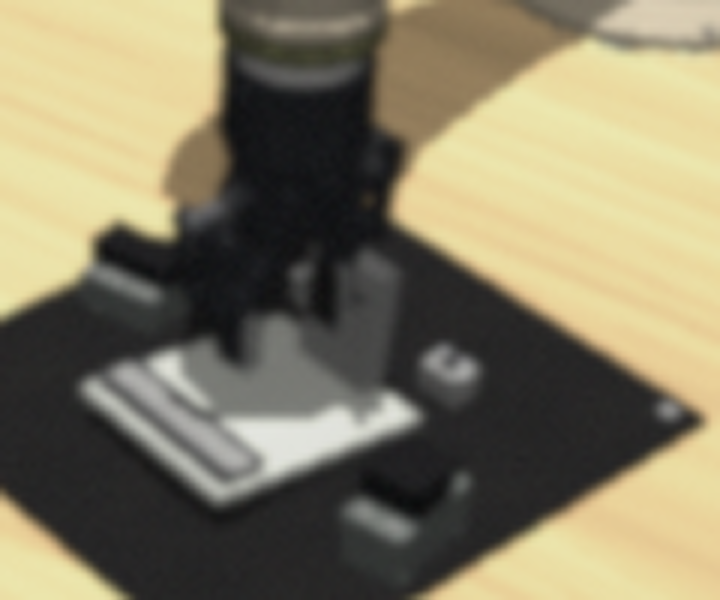

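The far edge has lifted slightly (the near corner went from (220,525) to (220,510)): pulling on the foot at this height tips the bracket back. I'll ease it down again. Then I'll draw it back low instead, with both fingertips against the far end of the upright at plate level.

>>> arm_command([
  [[0.001,-0.0002,0,0],[0.001,-0.0002,0,0],[0.001,-0.0002,0,0],[0.001,-0.0002,0,0],[0.001,-0.0002,0,0],[0.001,-0.0002,0,0],[0.001,-0.0002,0,0],[0.001,-0.0002,0,0],[0,0,0,0]],
])

```text
t: 16.45
eef_pos: [0.5711, 0.0779, 0.0634]
orientation: [0.78, 0.626, 0.008, 0.003]
contact_force: [1.8, -1.0, 0.1]
gripper_width: 0.0542
```

```bash
python3 - <<'E'
from h import *
st();p,_=pic('scene','s15');st();cv2.imwrite('pics/s15.png',cv2.resize(p[170:270,300:420,::-1],None,fx=6,fy=6,interpolation=2));print(manip.get_obs()['q'].round(2))
E
```

```text
t16.45 plate xy [79.   6.3] H 40.5 F plate [ 2.  -0.6] 0.1 yaw 0.29999999999999716
t16.50 plate xy [79.   6.3] H 40.6 F plate [1.7 1. ] 0.2 yaw 0.29999999999999716
[-0.01  0.7  -0.33  2.07  0.52  0.42 -0.97]
```

View pics/s15.png

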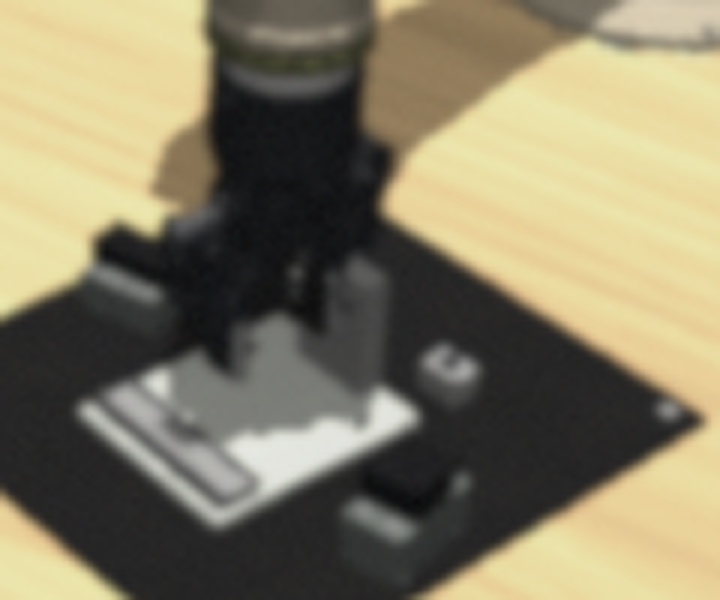

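>>> arm_command([
  [[0.001,-0.0002,0,0],[0.001,-0.0002,0,0],[0.002,-0.0005,0,0],[0.003,-0.0007,0,0],[0.002,-0.0005,0.005,0],[0,0,0.02,0],[0,0,0.03,0],[0,0,0.03,0],[0,0,0,0]],
])

```text
t: 17.4
eef_pos: [0.5787, 0.0764, 0.1512]
orientation: [0.78, 0.626, 0.006, 0.001]
contact_force: [0.7, -0.3, -0.6]
gripper_width: 0.0541
```

```bash
python3 - <<'E'
from h import *
st()
E
```

```text
t17.40 plate xy [86.7  6.5] H 128.3 F plate [ 0.8 -0.1] -0.6 yaw 0.39000000000000057
```

>>> arm_command([
  [[0.025,-0.0055,0,-0.12],[0.025,-0.0055,0,-0.12],[0.02,-0.0045,0,-0.12]],
], gripper=0.07)

```text
t: 17.7
eef_pos: [0.6484, 0.0602, 0.1528]
orientation: [0.881, 0.473, 0.005, 0.002]
contact_force: [0.3, -0.4, -0.8]
gripper_width: 0.0699
```

```bash
python3 - <<'E'
from h import *
st();print(manip.get_obs()['q'].round(2))
E
```

```text
t17.70 plate xy [158.2   6.2] H 129.9 F plate [ 0.4 -0.4] -0.8 yaw -20.740000000000002
[ 0.04  0.64 -0.34  1.85  0.32  0.69 -1.07]
```

>>> arm_command([
  [[0.018,-0.004,0,-0.13],[0.008,-0.002,0,-0.13],[0,0,0,-0.13],[0,0,0,-0.13],[0,0,0,-0.13],[0,0,0,-0.13],[0,0,0,-0.13],[0,0,0,-0.13],[0,0,0,-0.1],[0,0,0,0]],
])

```text
t: 18.7
eef_pos: [0.6766, 0.0515, 0.1479]
orientation: [0.995, -0.104, 0.001, 0.005]
contact_force: [0.5, 0.4, -0.4]
gripper_width: 0.07
```

```bash
python3 - <<'E'
from h import *
st();print(manip.get_obs()['q'].round(2))
for n,b in(('top',(225,385,130,280)),('scene',(270,430,150,290))):
    p,d=pic(n,n+'16',b);np.savez(f'pics/{n}16.npz',p=p,d=d)
E
```

```text
t18.70 plate xy [187.7   4. ] H 125.0 F plate [0.4 0.5] -0.4 yaw -89.13
[-0.17  0.66  0.    1.79  0.02  0.69 -1.96]
```

View pics/scene16.png

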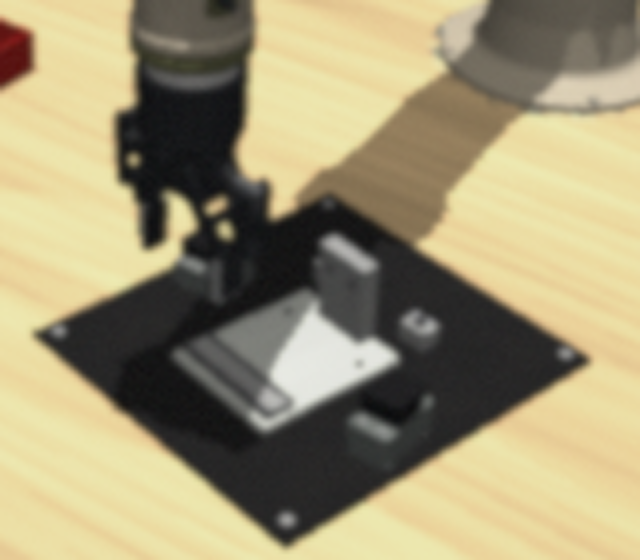

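View pics/top16.png

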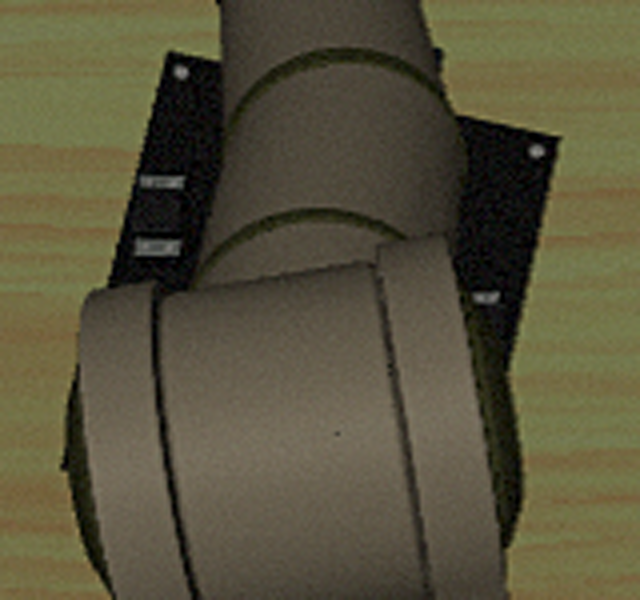

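The scene view shows the bracket lying flat: the heel's left corner is at (400,357), the far end runs from (175,352) to (262,432), and the gripper is clear ahead. I'll measure where it lies.

```bash
python3 - <<'E'
from h import *
z=np.load('pics/scene16.npz');p=z['p'];Q=plate(cloud('scene',z['d']))
f=lambda L:np.array(L,float)/4+[270-.375,150-.375]
print(plate(ray('scene',f([(400,356),(262,422),(172,352),(312,290)]),.012)).round(1))
print('stops',plate(ray('scene',f([(421,322),]),.024)).round(1))
m=(Q[...,2]>-2)&(Q[...,2]<18)&(Q[...,0]>10)&(Q[...,0]<175)&(Q[...,1]>-70)&(Q[...,1]<75)&(p.min(2)>50)
pts=np.argwhere(m);uv=pts[:,::-1].astype(float)
W=plate(ray('scene',uv,.012));W=W[(W[:,0]>10)]
h=cv2.minAreaRect(W[:,:2].astype(np.float32));print(h,len(W));print(W.min(0).round(1),W.max(0).round(1))
E
```

```text
[[ 21.2  60.4   6. ]
 [154.3  51.1   6. ]
 [154.4 -54.    6. ]
 [ 16.3 -44.9   6. ]]
stops [[-10.2  50.9  18. ]]
((88.4079818725586, 6.5632476806640625), (123.85101318359375, 149.85511779785156), 88.5340576171875) 1160
[ 13.9 -55.6   6. ] [164.6  69.1   6. ]
```

>>> arm_command([
  [[-0.0011,-0.0049,-0.03,-0.015],[0,0,-0.035,0],[0,0,-0.03,0],[0,0,-0.012,0],[0,0,-0.006,0],[0,0,0,0]],
])

```text
t: 19.4
eef_pos: [0.6769, 0.0461, 0.0332]
orientation: [0.995, -0.103, 0.003, 0.004]
contact_force: [-0.0, -0.0, 0.5]
gripper_width: 0.07
```

>>> arm_command([
  [[0,0,-0.004,0],[0,0,-0.004,0]],
])

```text
t: 19.6
eef_pos: [0.6784, 0.0461, 0.0273]
orientation: [0.995, -0.103, 0.004, 0.003]
contact_force: [0.3, -0.5, -0.1]
gripper_width: 0.0699
```

>>> arm_command([
  [[0,0,-0.003,0],[0,0,-0.002,0]],
])

```text
t: 19.8
eef_pos: [0.6792, 0.0463, 0.0233]
orientation: [0.995, -0.102, 0.005, 0.003]
contact_force: [0.2, 0.4, -0.1]
gripper_width: 0.0703
```

>>> arm_command([
  [[0,0,-0.002,0],[0,0,-0.001,0]],
])

```text
t: 20.0
eef_pos: [0.6796, 0.0463, 0.0206]
orientation: [0.995, -0.102, 0.006, 0.003]
contact_force: [0.2, -0.8, -0.5]
gripper_width: 0.0695
```

>>> arm_command([
  [[0,0,-0.0015,0],[0,0,-0.001,0]],
])

```text
t: 20.2
eef_pos: [0.6796, 0.0464, 0.018]
orientation: [0.995, -0.102, 0.006, 0.003]
contact_force: [0.6, 0.6, -0.2]
gripper_width: 0.0699
```

>>> arm_command([
  [[0,0,-0.0012,0]],
])

```text
t: 20.3
eef_pos: [0.6797, 0.0465, 0.0175]
orientation: [0.995, -0.102, 0.006, 0.003]
contact_force: [-4.7, -0.8, 19.7]
gripper_width: 0.0703
```

>>> arm_command([
  [[0,0,-0.0012,0]],
])

```text
t: 20.4
eef_pos: [0.6797, 0.0465, 0.0175]
orientation: [0.995, -0.102, 0.006, 0.003]
contact_force: [-5.7, -1.5, 18.4]
gripper_width: 0.0702
```

>>> arm_command([
  [[0,0,-0.0012,0]],
])

```text
t: 20.5
eef_pos: [0.6797, 0.0464, 0.0175]
orientation: [0.995, -0.102, 0.006, 0.003]
contact_force: [-3.2, -1.1, 12.8]
gripper_width: 0.0701
```

Plate contact is at z=0.0175. I'll lift 2 mm, square the yaw and approach the far end.

>>> arm_command([
  [[0,0,0.0018,-0.01],[-0.0039,0.0009,0,-0.01],[-0.0039,0.0009,0,0],[-0.0039,0.0009,0,0],[-0.0029,0.0007,0,0],[0,0,0,0]],
])

```text
t: 21.1
eef_pos: [0.6633, 0.0503, 0.0193]
orientation: [0.994, -0.113, 0.006, 0.003]
contact_force: [-0.4, 0.1, 0.2]
gripper_width: 0.07
```

```bash
python3 - <<'E'
from h import *
st();p,_=pic('scene','s17');st();cv2.imwrite('pics/s17.png',cv2.resize(p[170:270,290:410,::-1],None,fx=6,fy=6,interpolation=2))
E
```

```text
t21.10 plate xy [ 1.75e+02 -1.00e-01] H -3.6 F plate [-0.4 -0. ] 0.2 yaw -90.11
t21.15 plate xy [ 1.753e+02 -1.000e-01] H -3.6 F plate [-0.2  0.1] 0.4 yaw -90.11
```

View pics/s17.png

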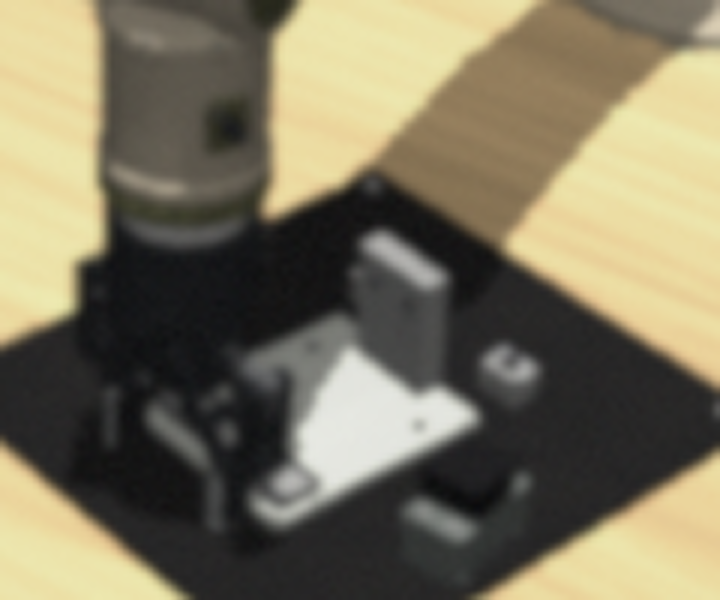

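Both fingertips stand just ahead of the far end at plate level. Now I'll draw the bracket back slowly.

>>> arm_command([
  [[-0.002,0.0005,0,0],[-0.002,0.0005,0,0],[-0.002,0.0005,0,0],[-0.002,0.0005,0,0],[-0.002,0.0005,0,0],[-0.002,0.0005,0,0],[0,0,0,0]],
])

```text
t: 21.85
eef_pos: [0.6533, 0.0535, 0.0196]
orientation: [0.994, -0.113, 0.009, 0.002]
contact_force: [0.5, -0.2, -0.9]
gripper_width: 0.07
```

```bash
python3 - <<'E'
from h import *
st();p,_=pic('scene','s18');st();cv2.imwrite('pics/s18.png',cv2.resize(p[170:270,290:410,::-1],None,fx=6,fy=6,interpolation=2))
E
```

```text
t21.85 plate xy [164.6   0.8] H -3.3 F plate [ 0.6 -0. ] -0.9 yaw -90.16
t21.90 plate xy [164.6   0.7] H -3.3 F plate [1.8 0.5] -0.1 yaw -90.16
```

View pics/s18.png

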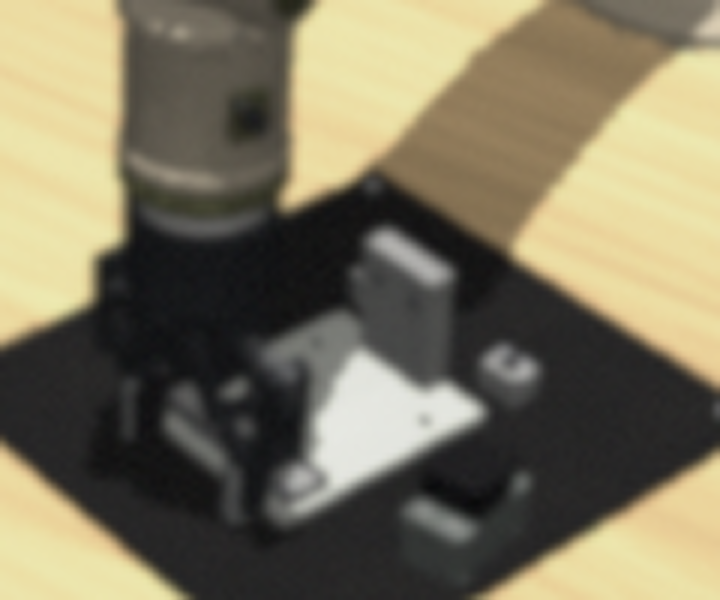

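It is sliding flat: the foot moved from (400,250) to (410,245). Continuing.

>>> arm_command([
  [[-0.002,0.0003,-0.0003,0],[-0.002,0.0003,0,0],[-0.002,0.0003,0,0],[-0.002,0.0003,0,0],[-0.002,0.0003,0,0],[-0.002,0.0004,0,0],[0,0,0,0]],
])

```text
t: 22.6
eef_pos: [0.6415, 0.0552, 0.0197]
orientation: [0.994, -0.113, 0.01, 0.002]
contact_force: [1.6, -0.2, -1.0]
gripper_width: 0.0699
```

```bash
python3 - <<'E'
from h import *
st();p,_=pic('scene','s19');st();cv2.imwrite('pics/s19.png',cv2.resize(p[170:270,290:410,::-1],None,fx=6,fy=6,interpolation=2))
E
```

```text
t22.60 plate xy [152.7  -0.2] H -3.2 F plate [1.6 0.2] -1.0 yaw -90.18
t22.65 plate xy [152.7  -0.2] H -3.2 F plate [2.  0.6] -0.0 yaw -90.17
```

View pics/s19.png

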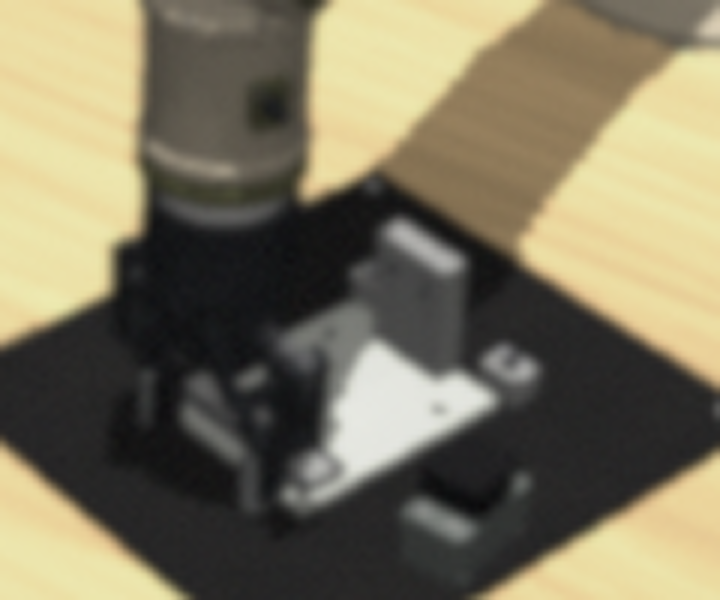

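>>> arm_command([
  [[-0.0015,0.0003,-0.0003,0],[-0.0015,0.0003,0,0],[-0.0015,0.0003,0,0],[-0.0015,0.0003,0,0]],
])

```text
t: 23.05
eef_pos: [0.6362, 0.0562, 0.0197]
orientation: [0.993, -0.113, 0.011, 0.002]
contact_force: [2.7, -0.7, 0.1]
gripper_width: 0.0701
```

>>> arm_command([
  [[-0.0015,0.0003,0,0],[-0.0015,0.0003,0,0]],
])

```text
t: 23.25
eef_pos: [0.6357, 0.0565, 0.0203]
orientation: [0.993, -0.113, 0.014, 0.002]
contact_force: [8.5, -3.2, -1.2]
gripper_width: 0.0701
```

>>> arm_command([
  [[-0.0015,0.0003,0,0],[-0.0015,0.0003,0,0]],
])

```text
t: 23.45
eef_pos: [0.6357, 0.0564, 0.0209]
orientation: [0.993, -0.114, 0.017, 0.002]
contact_force: [7.2, -2.0, -2.1]
gripper_width: 0.0699
```

```bash
python3 - <<'E'
from h import *
st();p,d=pic('scene','s20');cv2.imwrite('pics/s20.png',cv2.resize(p[170:270,290:410,::-1],None,fx=6,fy=6,interpolation=2))
np.savez('pics/s20.npz',p=p,d=d);print(manip.get_obs()['torque'].round(2))
E
```

```text
t23.45 plate xy [146.7  -0.3] H -2.0 F plate [ 7.4 -0.3] -2.1 yaw -90.23
[-0.4  -1.53  0.11]
```

View pics/s20.png

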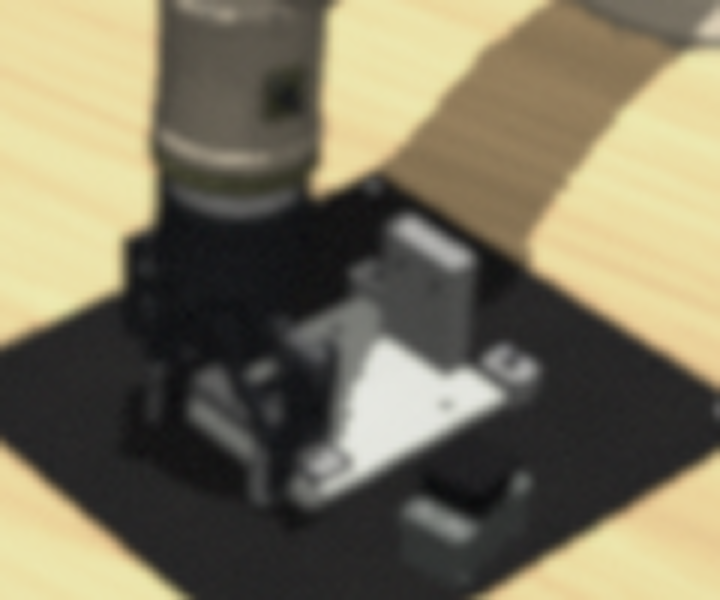

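The bracket is against the stop at about 7–8 N. To make sure it seats on both blocks, I'll back off, close the fingers and give one light push at the middle.

>>> arm_command([
  [[0.003,-0.0007,0,0],[0.005,-0.0011,0.001,0],[0.004,0.002,0.007,0],[0,0.002,0.007,0],[0,0,0,0],[0,0,0,0],[0,0,0,0],[0,0,0,0]],
], gripper=0.07)

```text
t: 24.3
eef_pos: [0.644, 0.0596, 0.0367]
orientation: [0.994, -0.113, 0.013, 0.002]
contact_force: [0.5, 0.4, 0.2]
gripper_width: 0.0699
```

>>> arm_command([
  [[0,0,0,0],[0,0,0,0],[0,0,0,0],[0,0,0,0],[0,0,0,0],[0,0,0,0]],
], gripper=0.01)

```text
t: 24.9
eef_pos: [0.6435, 0.0593, 0.0361]
orientation: [0.994, -0.113, 0.012, 0.002]
contact_force: [0.7, 0.0, -0.9]
gripper_width: 0.0101
```

```bash
python3 - <<'E'
from h import *
st();print(manip.get_obs()['eef_pos'],manip.get_obs()['orientation'])
p,d=pic('scene','s21');cv2.imwrite('pics/s21.png',cv2.resize(p[170:270,290:410,::-1],None,fx=6,fy=6,interpolation=2))
E
```

```text
t24.90 plate xy [153.7   4.3] H 13.2 F plate [0.6 0.2] -0.9 yaw -90.17
[0.64354631 0.05932832 0.03609104] [ 0.99350032 -0.11316166  0.01206182  0.00246308]
```

View pics/s21.png

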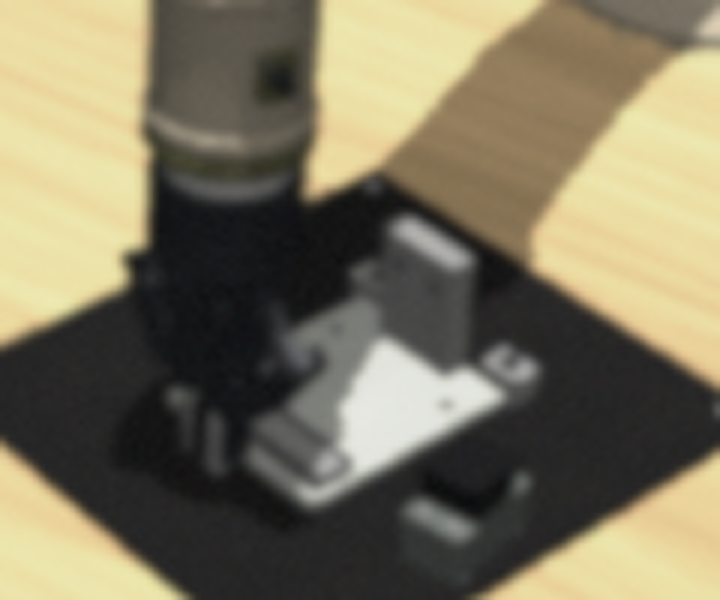

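>>> arm_command([
  [[0.001,-0.0002,-0.004,0],[0,0,-0.003,0],[0,0,-0.0015,0],[0,0,0,0]],
])

```text
t: 25.35
eef_pos: [0.6446, 0.0591, 0.0267]
orientation: [0.994, -0.113, 0.012, 0.002]
contact_force: [0.2, 0.8, -0.5]
gripper_width: 0.0102
```

>>> arm_command([
  [[-0.002,0.0005,0,0],[-0.002,0.0005,0,0],[-0.0015,0.0003,0,0],[0,0,0,0]],
])

```text
t: 25.75
eef_pos: [0.6384, 0.0606, 0.0266]
orientation: [0.994, -0.113, 0.012, 0.002]
contact_force: [0.4, 0.5, 0.5]
gripper_width: 0.0102
```

>>> arm_command([
  [[-0.0012,0.0003,0,0],[-0.0012,0.0003,0,0]],
])

```text
t: 25.95
eef_pos: [0.6369, 0.0611, 0.027]
orientation: [0.993, -0.113, 0.013, 0.002]
contact_force: [4.2, -1.1, -2.0]
gripper_width: 0.0101
```

>>> arm_command([
  [[-0.0012,0.0003,0,0],[-0.0012,0.0003,0,0]],
])

```text
t: 26.15
eef_pos: [0.6367, 0.0611, 0.0275]
orientation: [0.993, -0.114, 0.015, 0.002]
contact_force: [5.0, -0.8, -0.8]
gripper_width: 0.0097
```

>>> arm_command([
  [[-0.0012,0.0003,0,0],[-0.0012,0.0003,0,0]],
])

```text
t: 26.35
eef_pos: [0.6366, 0.0611, 0.0281]
orientation: [0.993, -0.114, 0.018, 0.002]
contact_force: [5.6, -2.2, -2.4]
gripper_width: 0.0104
```

>>> arm_command([
  [[-0.002,0.0005,-0.0008,0],[-0.002,0.0005,-0.0005,0],[0.002,-0.0005,0,0],[0.005,-0.0011,0,0],[0.008,-0.0018,0.001,0],[0.008,-0.0018,0.01,0],[0,0,0.04,0],[0,0,0.05,0],[0,0,0.05,0],[0,0,0.03,0]],
])

```text
t: 27.35
eef_pos: [0.6554, 0.0556, 0.2085]
orientation: [0.993, -0.114, 0.012, 0.003]
contact_force: [0.4, -0.3, -0.0]
gripper_width: 0.0102
```

>>> arm_command([
  [[0,-0.05,0.01,0],[0,-0.05,0.01,0],[0,-0.05,0,0],[0,-0.05,0,0],[0,-0.05,0,0],[0,-0.05,0,0],[0,-0.05,0,0],[0,0,0,0]],
])

```text
t: 28.15
eef_pos: [0.6554, -0.2964, 0.2378]
orientation: [0.994, -0.11, 0.016, 0.001]
contact_force: [-0.4, -1.2, -0.5]
gripper_width: 0.0097
```

```bash
python3 - <<'E'
from h import *
st()
p,d=manip.grab_frame('scene');np.savez('pics/s22.npz',p=p,d=d);cv2.imwrite('pics/s22.png',cv2.resize(p[170:290,270:430,::-1],None,fx=5,fy=5,interpolation=2))
p,d=manip.grab_frame('top');np.savez('pics/t22.npz',p=p,d=d);cv2.imwrite('pics/t22.png',cv2.resize(p[130:280,225:385,::-1],None,fx=5,fy=4*5//5+1,interpolation=2));cv2.imwrite('pics/t22f.png',p[:,:,::-1])
E
```

```text
t28.15 plate xy [ 244.3 -340. ] H 214.9 F plate [-0.1 -1.2] -0.5 yaw -89.78
```

View pics/s22.png

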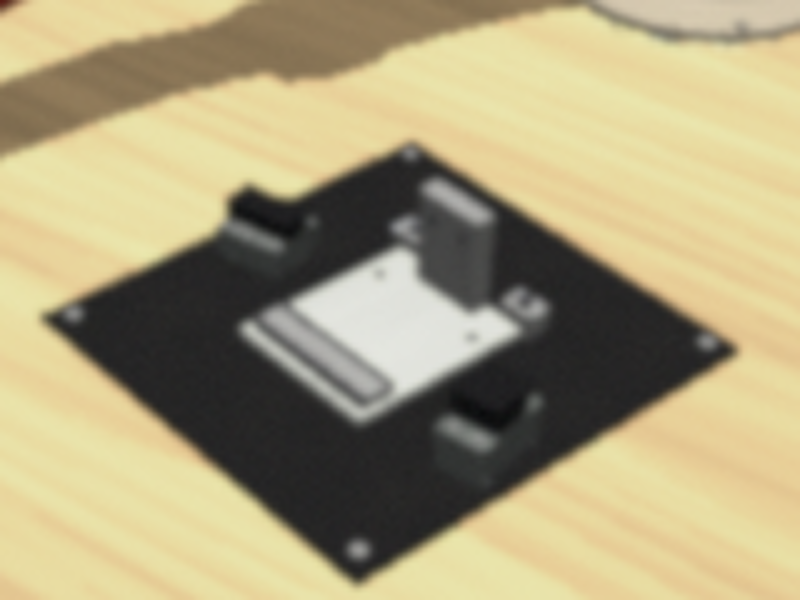

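View pics/t22f.png

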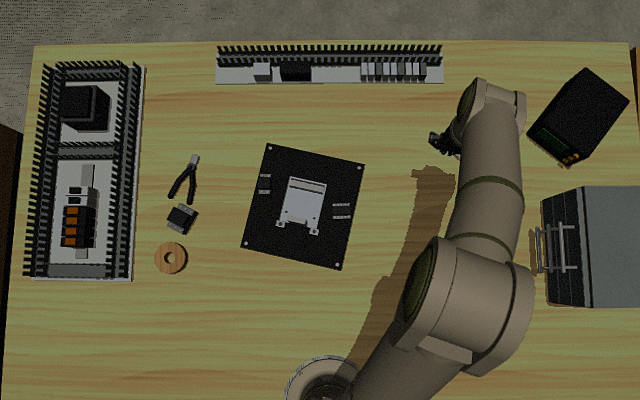

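```bash
python3 - <<'E'
from h import *
z=np.load('pics/t22.npz');p=z['p'];Q=plate(cloud('top',z['d']))
cv2.imwrite('pics/t22z.png',cv2.resize(p[165:250,260:345,::-1],None,fx=7,fy=7,interpolation=2))
# bright mask cast onto sheet top
v,u=np.mgrid[0:400,0:640];uv=np.stack([u,v],-1).reshape(-1,2)[(p.min(2)>85).ravel()]
W=plate(ray('top',uv,.012))[:,:2];W=W[(abs(W[:,1])<75)&(W[:,0]>15)&(W[:,0]<165)]
r=cv2.minAreaRect(W.astype(np.float32));print(r)
for y0,y1 in((-45,-30),(45,58)): s=W[(W[:,1]>y0)&(W[:,1]<y1)];print('far end at y',y0,s[:,0].max().round(1))
for x0 in(30,60,90,120): s=W[abs(W[:,0]-x0)<4];print('x',x0,'y',s[:,1].min().round(1),s[:,1].max().round(1))
# x mean of far-edge via subpixel: sample intensity along plate x lines
def samp(y,xs,zw=.012):
    P=np.c_[(np.c_[xs,np.full_like(xs,y)]/1e3)@Rp.T+T0,np.full(len(xs),zw)]
    q=project('top',P).astype(np.float32);return cv2.remap(p.max(2).astype(np.float32),q[:,:1],q[:,1:],1).ravel()
for y in(-42,-38,-34,44,48,52):
    xs=np.arange(-30.,160,.5);g=samp(y,xs)
    hi=np.median(g[(xs>40)&(xs<90)]);t=hi*.55;i=np.where((xs>60)&(g<t)&(xs>130))[0][0]
    print(y,'far edge %.1f'%xs[i],'profile -30..20',g[::8][:13].round().astype(int))
E
```

```text
((74.9087905883789, 2.1735610961914062), (119.6729507446289, 110.61885833740234), 0.02713220752775669)
far end at y -45 134.4
far end at y 45 134.7
x 30 y -52.8 55.5
x 60 y -51.2 56.7
x 90 y -53.1 55.1
x 120 y -52.9 56.4
-42 far edge 135.0 profile -30..20 [ 25  17   9  14 144 120 123 126 135 138 139 138 136]
-38 far edge 136.0 profile -30..20 [ 17  19  16  37 139 143 117 123 109 141 139 140 138]
-34 far edge 135.5 profile -30..20 [ 17  22  20  26  39  58  35  28 137 140 139 141 138]
44 far edge 135.5 profile -30..20 [ 18  23  19  49 142 134 129 133 116 140 142 139 139]
48 far edge 135.5 profile -30..20 [ 22  17  17  16 133  67  68 118 126 139 139 135 140]
52 far edge 135.5 profile -30..20 [ 22  22  16  35  98  47  49 101 140 142 143 143 142]
```

View pics/t22z.png

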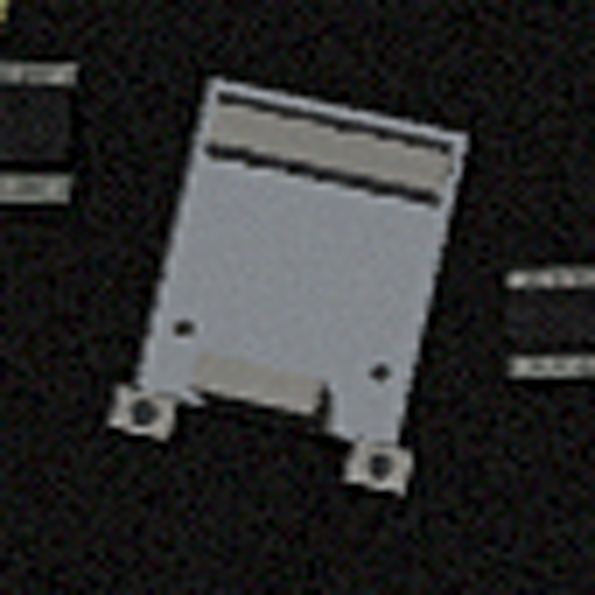

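The top view shows the lower end tight against both blocks, at (143,412) and (380,465). The far edge is at plate x 135–136 mm on both sides, with yaw about 0°. The relay and terminals have not moved, so I'm handing in.

```bash
python3 - <<'E'
from station import manip
print(manip.hand_in())
E
```

```text
the job is handed in; nothing more can be done
None
```

I laid the bracket down on the plate, drew it back against both stop blocks and handed the job in at about 28 s. No verdict is reported.

**Tipping and lowering:** I tipped the bracket with the front fingertip high on its back. I then slid both fingers into the corner, so the rear finger held the foot back past the balance point. It came down slowly, the heel did not visibly slip, and the horizontal holding force peaked at about 5 N.

**Drawing back:** I drew it back with the fingertips low against the far end of the upright. I finished with a light 5–6 N push at the middle, so that it would seat on both blocks.

**Last checks:**
- **Position:** the far edge is at plate x 135–136 mm on both sides, and the sheet is 135 mm long. Yaw is about 0°, and the top view shows no gap at either block.
- **Other things:** the relay and terminals look unmoved in the pictures, and so do the cutters, contactor and reel. The last top view had the arm over the bin and screwdriver, so I did not confirm those two.
- **Robot:** it was clear of everything at hand-in.

**What went wrong on the way:**
- **Knuckle on the foot:** my estimate of the gripper's shape was a few mm off. While going down for the first pull, a knuckle rested on top of the foot with 10–12 N.
- **First pull:** pulling on the foot at that height began to tip the bracket back up by a few degrees. I eased it down again and pulled from the far end instead.

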